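# Dress the tabletop gas fire and try its control

### The arm

A 6-joint arm with a two-finger parallel gripper is mounted at the origin on the work surface. World frame = base frame: x ahead of the robot, y to its left, z up, the work surface at z = 0. Lengths are in m, angles in rad, forces in N, time in s.
With the tool pointing down it reaches from about 0.325 to 0.9 m from the base axis. Payload 6.1 kg.
Tool frame: the origin (TCP) lies between the finger pads; the fingertips stand 14 mm ahead of it and the grasp point (between the pads) lies 5 mm behind it; z points along the fingers, y is the line along which they close (so a half turn about z gives the same grasp; the last joint's range is limited). The gripper opens to 87 mm and grips with 3 to 60 N. Pads are 19 mm wide; open, the fingers measure 117 mm over their backs; the gripper's body (75 mm by 190 mm) begins 51 mm behind the grasp point.
Start: joints at [-1.339, 0.22, 1.526, -0, 1.395, -0.126], TCP at [0.219, -0.585, 0.237] pointing down, gripper open.
Joint ranges: [-2.98, 2.98], [-0.91, 2.08], [0.09, 2.57], [-1.24, 4.39], [0.2, 2.65], [-2.68, 2.68]. Speed limits (rad/s): [2.57, 2.57, 3.01, 3.14, 3.14, 3.14].

### API

Orientations are given as a unit quaternion [w, x, y, z].
In Python, from bench import arm, cams gives the robot as it stands. The module is installed in compiled form; this text tells all that it offers.
- The arm moves only by the shell command python3 -m jog 'ROWS' [FORCE]. ROWS is JSON, a list that holds one entry, the list of rows, each a list of 5 numbers: the shift along the tool's x, y, z in cm, then the turn about the tool's z in rad, then the finger opening in cm, from 0 to 8.7. A call has exactly 8 rows; each row shifts and turns the commanded pose from where the row before left it, along the tool's axes as they then stand; what a row does not reach is not made up. A row lasts 1/12 s, in which the tool goes at most 41.7 mm and 7.16 degrees, less where a joint would pass 70% of its speed; a pose out of reach is approached as far as the arm can. A call is refused whole if a number of a shift passes 4.17 or a number of a turn 0.125, either way. A call with a gripper value outside its range is refused whole. The fingers move at their own pace and stop on an object; FORCE is the grip in N (left out, the last holds). Time passes only in rows, so rows that do not move let the fingers close, or fill a call up. It gives the time, the measured TCP pose, the force, the opening and the grip force at its end, in the units of the state.
- arm.state(): the state, without advancing time (a new reading comes with each control period).
- cams.capture(name): name is "side" or "top" or "wrist"; returns a dict with "frame" (400x640x3 uint8, blue, green, red), "range_z" (400x640 float32, m along the optical axis (not along the pixel's ray), 0 where there is no reading), "camera_matrix" (3x3 intrinsics, pixels), "position" and "attitude" of the camera in the world. Camera axes: x right, y down, z forward; pixel columns grow to the right and rows downward; lengths in m; the calibration is good to about 2 mm. The wrist camera is an equidistant fisheye: a pixel r from the principal point sees the ray r / f radians off the axis. A picture is of the moment at which its call begins.
- arm.close_job(): hands the job in; it is judged then, once.
The state is a dict: "t": time; "joints": joint angles; "joint_vel": joint speeds; "effort": joint torques, N m; "tcp_pos": TCP position; "ee_rot": TCP orientation; "contact_force": force on the tool from outside, world axes, zero at the start; "moment": the same for the moment, N m; "grip_width": finger opening in m; "gripper_force": force on a finger pad.
Only numpy, scipy, OpenCV 4.12 (cv2) and the standard library are available. Lean on these libraries where they do the work, as an engineer would, in place of code of your own. Each camera call takes 0.05 s, during which the arm holds its last target. There are 200 camera calls.

### The job

Get the tabletop gas fire ready to go out for the evening (no gas is connected): tip the lava stones from the open tin into its burner pan, seeing that every stone ends up in the pan, then lay every ceramic log down in the pan on top of them, running front to back (straight away from the control deck), wholly within the rim; the logs are brittle, so do not drop or throw them. When the pan is dressed, try the control: turn the knob anticlockwise until it clicks over into the ignition position, then turn it back until it clicks home to off. Leave the empty tin standing upright on the table and do not disturb the other things lying about.

Things in the scene. Friction and masses are not known exactly. Their poses are not given: they have to be found in the camera images.
- fire: Tabletop gas fire, fixed: dark steel case 285 (x) x 280 (y) x 100 mm high. Its open burner pan is sunk in the top; the flat control deck, 100 mm deep and level with the pan's rim, is at its -x side, with the knob and, 125 mm to the left of it, a low battery cap (leave that). Origin: centre of its underside; +x from the deck to the pan, +y left, z up.
- pan (a point): Centre of the pan's floor, 45 mm above the table, axes as the fire's. Inside the pan measures 168 mm (x) by 236 mm (y), 55 mm deep to the rim; walls 17 to 22 mm thick (100 mm deck at -x). On the floor: two burner tubes along y, 14 mm high, 180 mm long, at x = -35 and 35 mm, and a cross tube; in the corner x = -70, y = 104 mm a spark electrode 35 mm high.
- knob_grip (a point): Centre of the black knob's grip bar, on its axis, 22 mm above the deck, 141.5 mm in front (-x) and 55 mm to the right (-y) of the pan's centre. x runs along the bar and turns with it (white line at +x), z up is the turning axis. Bar 54 mm long, 14 wide, 24 high (12 above and below this point); under it a round skirt 52 mm across, its top 11 mm above the deck.
- knob (a joint): Knob angle in rad, growing anticlockwise seen from above. Two sprung seats: off at 0 (bar along the fire's x, white line to the pan) and ignition at 1.3, each held against a stop. The crest is at 0.65: short of it the knob springs back, past it it clicks over to the other seat and stays there. Needs at most about 0.15 N m either way. Starts at off.
- tin: Open steel tin with the lava stones in it, loose, standing upright on the table; 68 mm across, 85 mm high, straight sides, wall 3 mm, base 4 mm, about 0.13 kg empty. Origin: centre of its underside; z along its axis to the open mouth.
- jar: Sealed can, 62 mm across and 85 mm high, with a lid and paper label; not part of the job, leave it alone. Origin: centre of its underside.
- screwdriver: Screwdriver lying on the table, 200 mm long; leave it alone.
- brush: Brush lying on the table, 200 mm long; leave it alone.
- stone1: Dark lava stone, a rough lump about 23 mm across and 20 mm high, 20 g, in the tin at the start (7 to 9 stones are present). Origin: its centre.
- stone2: Dark lava stone, a rough lump about 23 mm across and 20 mm high, 20 g, in the tin at the start. Origin: its centre.
- stone3: Dark lava stone, a rough lump about 23 mm across and 20 mm high, 20 g, in the tin at the start. Origin: its centre.
- stone4: Dark lava stone, a rough lump about 23 mm across and 20 mm high, 20 g, in the tin at the start. Origin: its centre.
- stone5: Dark lava stone, a rough lump about 23 mm across and 20 mm high, 20 g, in the tin at the start. Origin: its centre.
- stone6: Dark lava stone, a rough lump about 23 mm across and 20 mm high, 20 g, in the tin at the start. Origin: its centre.
- stone7: Dark lava stone, a rough lump about 23 mm across and 20 mm high, 20 g, in the tin at the start. Origin: its centre.
- stone8: Dark lava stone, a rough lump about 23 mm across and 20 mm high, 20 g, in the tin at the start. Origin: its centre.
- stone9: Dark lava stone, a rough lump about 23 mm across and 20 mm high, 20 g, in the tin at the start. Origin: its centre.
- log1: Brown ceramic log, a split billet 125 mm long (own x), 32 mm wide (y), 30 mm high (z), about 0.18 kg, loose and lying flat on the table at one side of the fire (3 or 4 logs are present). Origin: its centre.
- log2: Brown ceramic log, a split billet 125 mm long (own x), 32 mm wide (y), 30 mm high (z), about 0.18 kg, loose and lying flat on the table at one side of the fire. Origin: its centre.
- log3: Brown ceramic log, a split billet 125 mm long (own x), 32 mm wide (y), 30 mm high (z), about 0.18 kg, loose and lying flat on the table at one side of the fire. Origin: its centre.
- log4: Brown ceramic log, a split billet 125 mm long (own x), 32 mm wide (y), 30 mm high (z), about 0.18 kg, loose and lying flat on the table at one side of the fire. Origin: its centre.

How it is judged:
On the way, in this order (a step that is already met when the one before it is completed fails the run):
1. every stone lies in the burner pan (x of stone1 in the frame of pan between -0.084 and 0.084 m and y of stone1 in the frame of pan between -0.118 and 0.118 m and z of stone1 in the frame of pan between 0 and 0.06 m and x of stone2 in the frame of pan between -0.084 and 0.084 m and y of stone2 in the frame of pan between -0.118 and 0.118 m and z of stone2 in the frame of pan between 0 and 0.06 m and x of stone3 in the frame of pan between -0.084 and 0.084 m and y of stone3 in the frame of pan between -0.118 and 0.118 m and z of stone3 in the frame of pan between 0 and 0.06 m and x of stone4 in the frame of pan between -0.084 and 0.084 m and y of stone4 in the frame of pan between -0.118 and 0.118 m and z of stone4 in the frame of pan between 0 and 0.06 m and x of stone5 in the frame of pan between -0.084 and 0.084 m and y of stone5 in the frame of pan between -0.118 and 0.118 m and z of stone5 in the frame of pan between 0 and 0.06 m and x of stone6 in the frame of pan between -0.084 and 0.084 m and y of stone6 in the frame of pan between -0.118 and 0.118 m and z of stone6 in the frame of pan between 0 and 0.06 m and x of stone7 in the frame of pan between -0.084 and 0.084 m and y of stone7 in the frame of pan between -0.118 and 0.118 m and z of stone7 in the frame of pan between 0 and 0.06 m and x of stone8 in the frame of pan between -0.084 and 0.084 m and y of stone8 in the frame of pan between -0.118 and 0.118 m and z of stone8 in the frame of pan between 0 and 0.06 m and x of stone9 in the frame of pan between -0.084 and 0.084 m and y of stone9 in the frame of pan between -0.118 and 0.118 m and z of stone9 in the frame of pan between 0 and 0.06 m), for 0.2 s.
2. every log lies released in the pan, running front to back (all of step 1 and x of log1 in the frame of pan between -0.032 and 0.032 m and y of log1 in the frame of pan between -0.108 and 0.108 m and z of log1 in the frame of pan between 0.01 and 0.08 m and angle between the x axis of each of log1, log2, log3, log4 and the x axis of pan, either way round below 0.45 rad and angle between log1's own x axis and vertical between 1.15 and 1.99 rad and linear speed of each of log1, log2, log3, log4 below 0.05 m/s and contact force between the fingers and log1 below 0.1 N and x of log2 in the frame of pan between -0.032 and 0.032 m and y of log2 in the frame of pan between -0.108 and 0.108 m and z of log2 in the frame of pan between 0.01 and 0.08 m and angle between log2's own x axis and vertical between 1.15 and 1.99 rad and contact force between the fingers and log2 below 0.1 N and x of log3 in the frame of pan between -0.032 and 0.032 m and y of log3 in the frame of pan between -0.108 and 0.108 m and z of log3 in the frame of pan between 0.01 and 0.08 m and angle between log3's own x axis and vertical between 1.15 and 1.99 rad and contact force between the fingers and log3 below 0.1 N and x of log4 in the frame of pan between -0.032 and 0.032 m and y of log4 in the frame of pan between -0.108 and 0.108 m and z of log4 in the frame of pan between 0.01 and 0.08 m and angle between log4's own x axis and vertical between 1.15 and 1.99 rad and contact force between the fingers and log4 below 0.1 N), for 0.3 s.
3. the knob has clicked over into the ignition position (value of joint knob above 1.1 rad), for 0.3 s.
At the end, for the whole second after the job is handed in: Every stone is between the pan's walls, at most 60 mm above its floor; every log is at rest in the pan, its centre within 32 mm (x), 108 mm (y) of the middle and under 80 mm above the floor, within 0.45 rad of the pan's x and 0.42 of level; knob within 0.12 rad of off; tin upright on the table (all of step 2 and value of joint knob below 0.12 rad and angle between tin's own z axis and vertical below 0.15 rad and height (world z) of tin below 0.012 m and linear speed of tin below 0.05 m/s); the robot touches nothing.
It fails at once if the sealed can is moved by more than 25 mm (distance of jar from where it was at the start of the episode above 0.025 m).
It fails at once if the screwdriver is moved by more than 25 mm (distance of screwdriver from where it was at the start of the episode above 0.025 m).
It fails at once if the brush is moved by more than 25 mm (distance of brush from where it was at the start of the episode above 0.025 m).
It fails at once if a log is dropped or thrown (moves faster than 0.75 m/s while the gripper does not hold it) ((linear speed of log1 above 0.75 m/s and contact force between the fingers and log1 below 0.1 N) or (linear speed of log2 above 0.75 m/s and contact force between the fingers and log2 below 0.1 N) or (linear speed of log3 above 0.75 m/s and contact force between the fingers and log3 below 0.1 N) or (linear speed of log4 above 0.75 m/s and contact force between the fingers and log4 below 0.1 N)).
Of log1, log2, log3, log4 only 3 to 4 are there at a start; the rules pass over those that are not, and their reading is None.
Of stone7, stone8, stone9 only 1 to 3 are there at a start; the rules pass over those that are not, and their reading is None.
At some moment in a run one of log1, log2, log3, log4 may be knocked a few centimetres aside while the robot is not near it.
It also fails if it takes over 210 s, if anything falls off the work surface, if the arm or the gripper's body presses on something with over 40 N, if the wrist force passes 120 N, or if a joint passes its speed limit or range.

## Working session

There is one attempt and no reset: what is moved stays moved. The work goes in short steps, Python scripts to look and compute and a shell command to move; the robot and the scene stay as the last step left them, time stands still between calls to the robot, and variables do not carry over. Pictures are saved under pics/ and viewed, at most 14 in all, crops included, and the job is handed in when it is done.

```bash
mkdir -p pics; cat > h.py <<'E'
import numpy as np, cv2
from scipy.spatial.transform import Rotation as R
from bench import arm, cams
def cloud(name):
    c=cams.capture(name); K=np.array(c["camera_matrix"]); z=c["range_z"]
    v,u=np.mgrid[:400,:640].astype(float)
    x=(u-K[0,2])/K[0,0]; y=(v-K[1,2])/K[1,1]
    if name=="wrist":
        r=np.hypot(x,y)+1e-9; s=np.tan(np.minimum(r,1.45))/r; x=x*s; y=y*s
    q=np.array(c["attitude"])
    M=R.from_quat(np.roll(q,-1)).as_matrix() if q.size==4 else q.reshape(3,3)
    P=np.stack([x*z,y*z,z],-1)@M.T+np.array(c["position"])
    P[z<=0]=np.nan
    return c["frame"],P
def ortho(P,f,x0,x1,y0,y1,zmin=-1,res=.00125):
    # top-down map: rows = x decreasing, cols = y decreasing
    ok=np.isfinite(P[...,0])&(P[...,2]>zmin); p=P[ok]; c=f[ok]
    i=((x1-p[:,0])/res).astype(int); j=((y1-p[:,1])/res).astype(int)
    H,W=int((x1-x0)/res),int((y1-y0)/res); img=np.zeros((H,W,3),np.uint8); hm=np.full((H,W),np.nan)
    g=(i>=0)&(i<H)&(j>=0)&(j<W); o=np.argsort(p[g][:,2])
    img[i[g][o],j[g][o]]=c[g][o]; hm[i[g][o],j[g][o]]=p[g][o][:,2]
    return img,hm
E
python3 - <<'E'
from h import *
s=arm.state(); print(s)
for n in("top","side"):
    f,P=cloud(n); cv2.imwrite(f"pics/{n}0.png",f); np.savez(f"{n}0.npz",f=f,P=P)
    c=cams.capture(n); print(n,c["position"],c["attitude"],c["camera_matrix"],np.nanmin(P[...,:],axis=(0,1)),np.nanmax(P,axis=(0,1)))
E
```

```text
{'t': 0.0, 'joints': array([-1.33912297e+00,  2.21231043e-01,  1.52758070e+00, -4.56646151e-05,
        1.39470963e+00, -1.26102072e-01]), 'joint_vel': array([ 0.0002602 , -0.00034187,  0.00026105, -0.00129438, -0.00105011,
        0.00032068]), 'effort': array([ 8.37909720e-04, -4.94611502e+01, -3.87372458e+01,  6.99377898e-02,
        5.71150496e-02, -1.89960897e-04]), 'tcp_pos': array([ 0.21871539, -0.58485656,  0.23545028]), 'ee_rot': array([-9.61831260e-04,  9.84041042e-01,  1.77939025e-01, -7.33248169e-05]), 'contact_force': array([0.43504295, 0.4696713 , 0.0715274 ]), 'moment': array([ 0.00253636,  0.01408511, -0.0200803 ]), 'gripper_force': 0.0, 'grip_width': 0.08689029683615931}
top [ 0.37606671 -0.01856418  1.11927885] [-0.04706684  0.70645891 -0.70536056  0.03416128] [[366.96865217   0.         317.77124435]
 [  0.         366.96865217 203.73897302]
 [  0.           0.           1.        ]] [-0.37467794 -1.71997414 -0.77273328] [1.73673223 1.7889509  0.77068502]
side [-0.04288054  0.72268252  0.58660979] [ 0.16293172 -0.26783748  0.81797982 -0.4823125 ] [[385.11490114   0.         323.47356214]
 [  0.         385.11490114 202.54610869]
 [  0.           0.           1.        ]] [-0.31668251 -1.82866106 -0.74929539] [2.24313341 0.72165783 0.57245089]
```

View pics/top0.png

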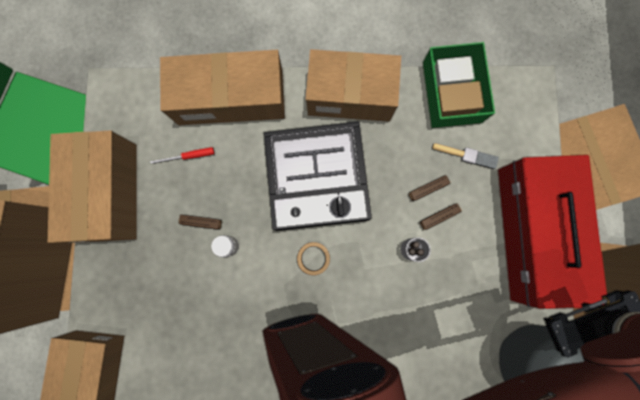

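View pics/side0.png

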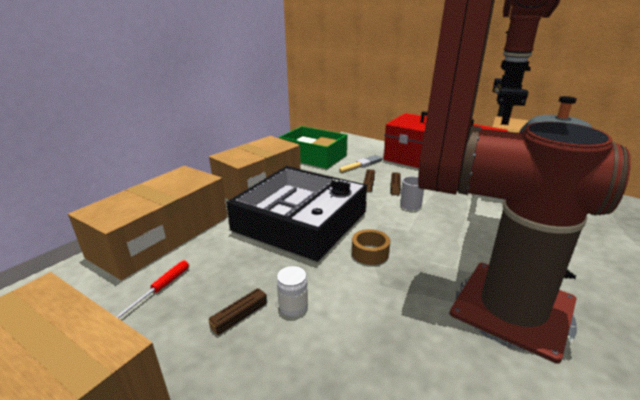

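Top view: fire at about (318,178) with the knob at (340,206). Tin with stones at (416,249), sealed can at (223,245), three logs at (201,222), (429,188), (440,216). A tape ring is at (313,258), the brush at (465,155), the screwdriver at (185,156). Measuring now.

```bash
python3 - <<'E'
from h import *
d=np.load("top0.npz"); f,P=d["f"],d["P"]; Z=P[...,2]
def comp(name,u,v,w,zlo,zhi):
    m=np.zeros(Z.shape,bool); s=(slice(v-w,v+w),slice(u-w,u+w)); m[s]=(Z[s]>zlo)&(Z[s]<zhi)
    n,l,st,_=cv2.connectedComponentsWithStats(m.astype(np.uint8)); 
    k=1+np.argmax(st[1:,4]); p=P[l==k]; r=cv2.minAreaRect((p[:,:2]*1000).astype(np.float32))
    print(name,len(p),"rect",np.round(r[0],1),np.round(r[1],1),round(r[2],1),"zmed/max",np.round([np.median(p[:,2]),p[:,2].max()],3), "mean",p[:,:2].mean(0).round(4)); return p
comp("logL",201,222,28,.015,.05);comp("logA",429,188,24,.015,.05);comp("logB",440,216,24,.015,.05)
comp("tin",416,249,22,.07,.1);comp("jar",223,245,22,.07,.1);comp("ring",313,258,22,.01,.08)
comp("fire",318,178,62,.085,.108);comp("knob",340,206,18,.118,.15)
comp("brush",465,155,40,.008,.05);comp("driver",185,156,40,.008,.05)
print("table z",np.nanmedian(Z[270:300,200:260]), Z[210,320])
E
```

```text
logL 461 rect [449.4 359.7] [127.9  32.9] 82.8 zmed/max [0.03  0.039] mean [0.4487 0.3565]
logA 456 rect [ 552.1 -332.8] [ 32.3 126.2] 26.5 zmed/max [0.029 0.035] mean [ 0.5514 -0.3316]
logB 468 rect [ 467.1 -364.1] [ 31.7 127. ] 26.3 zmed/max [0.029 0.036] mean [ 0.4661 -0.3617]
tin 136 rect [ 369.  -278.1] [66.3 66.7] 19.3 zmed/max [0.083 0.088] mean [ 0.3681 -0.2801]
jar 375 rect [376.8 271. ] [57. 59.] 39.2 zmed/max [0.086 0.095] mean [0.3768 0.2702]
ring 408 rect [341.8  15. ] [92.1 93.4] 0.3 zmed/max [0.045 0.051] mean [0.3397 0.0159]
fire 4989 rect [578.9   5.6] [285.5 280. ] 6.4 zmed/max [0.101 0.108] mean [0.5437 0.0045]
knob 106 rect [485.4 -60.1] [52.5 13.9] 6.1 zmed/max [0.134 0.139] mean [ 0.4847 -0.06  ]
brush 679 rect [ 656.7 -446.8] [200.7  43.7] 76.0 zmed/max [0.018 0.026] mean [ 0.6521 -0.4611]
driver 328 rect [653.1 423.9] [ 24.9 199.1] 10.2 zmed/max [0.022 0.034] mean [0.6567 0.3919]
table z 0.0006368930701452502 0.10337631991119367
```

```bash
cat >> h.py <<'E'
FX,FY,YAW=.5790,.0056,.110
def f2w(x,y):  # pan frame -> world xy
    c,s=np.cos(YAW),np.sin(YAW); x=x+.0415
    return np.array([FX+c*x-s*y, FY+s*x+c*y])
def w2f(p):
    c,s=np.cos(YAW),np.sin(YAW); d=np.array(p[:2])-[FX,FY]
    return np.array([c*d[0]+s*d[1]-.0415, -s*d[0]+c*d[1]])
def go(x,y,z,th=None):
    s=arm.state(); M=R.from_quat(np.roll(s["ee_rot"],-1)).as_matrix()
    d=np.array([x,y,z])-s["tcp_pos"]; a=np.arctan2(M[1,0],M[0,0])
    print("t",round(s["t"],2),"tcp",s["tcp_pos"].round(4),"th",round(a,3),"pan",w2f(s["tcp_pos"]).round(4),"shift cm",(M.T@d*100).round(2), "turn", None if th is None else round((a-th+np.pi)%(2*np.pi)-np.pi,3))
    print("grip",round(s["grip_width"],4),round(s["gripper_force"],1),"F",s["contact_force"].round(1),"j",s["joints"].round(2))
E
python3 -m jog '[[[0,0,0,-0.125,8.7],[0,0,0,-0.125,8.7],[0,0,0,-0.125,8.7],[0,0,0,-0.125,8.7],[0,0,0,-0.125,8.7],[0,0,0,-0.125,8.7],[0,0,0,-0.125,8.7],[0,0,0,-0.125,8.7]]]' 15
python3 -c "
from h import *
go(.3685,-.279,.2,1.68)"
```

```text
t: 0.87
tcp_pos: [0.2188, -0.5853, 0.2362]
ee_rot: [-0.0, 0.776, 0.63, 0.0]
contact_force: [0.5, -0.2, -0.3]
grip_width: 0.0874
gripper_force: 0.0
t 0.87 tcp [ 0.2188 -0.5853  0.2362] th 1.364 pan [-0.4644 -0.5477] shift cm [33.04  8.36  3.64] turn -0.316
grip 0.0874 0.0 F [ 0.5 -0.2 -0.3] j [-1.34  0.22  1.53 -0.    1.39 -1.13]
```

```bash
python3 -m jog '[[[3.5,0.9,0.3,0,8.7],[3.5,0.9,0.3,0,8.7],[3.5,0.9,0.3,0,8.7],[3.5,0.9,0.3,0,8.7],[3.5,0.9,0.3,0,8.7],[3.5,0.9,0.3,0,8.7],[3.5,0.9,0.3,0,8.7],[3.5,0.9,0.3,0,8.7]]]'
python3 -m jog '[[[0,0,0,-0.1,8.7],[0,0,0,-0.1,8.7],[0,0,0,-0.116,8.7],[0,0,0,0,8.7],[0,0,0,0,8.7],[0,0,0,0,8.7],[0,0,0,0,8.7],[0,0,0,0,8.7]]]'
python3 -c "
from h import *
go(.3685,-.279,.045,1.68)
f,P=cloud('top');Z=P[...,2]
m=np.zeros(Z.shape,bool);s=(slice(227,271),slice(394,438));m[s]=(Z[s]>.07)&(Z[s]<.095)
p=P[m];print(cv2.minEnclosingCircle((p[:,:2]*1000).astype(np.float32)),len(p))
f,P=cloud('wrist');cv2.imwrite('pics/w1.png',f);Z=P[...,2]
m=(Z>.078)&(Z<.092)&(np.hypot(P[...,0]-.369,P[...,1]+.279)<.06);p=P[m];print(len(p))
if len(p)>20: print(cv2.minEnclosingCircle((p[:,:2]*1000).astype(np.float32)))
"
```

```text
t: 1.53
tcp_pos: [0.3488, -0.3253, 0.2123]
ee_rot: [0.0, 0.778, 0.628, 0.0]
contact_force: [0.7, -0.8, -0.6]
grip_width: 0.0867
gripper_force: 0.0
t: 2.2
tcp_pos: [0.3483, -0.3271, 0.2125]
ee_rot: [-0.0, 0.67, 0.742, 0.0]
contact_force: [0.6, 0.0, 0.9]
grip_width: 0.0869
gripper_force: 0.0
t 2.2 tcp [ 0.3483 -0.3271  0.2125] th 1.672 pan [-0.3073 -0.3054] shift cm [ 4.58  2.49 16.75] turn -0.008
grip 0.0869 0.0 F [0.6 0.  0.9] j [-0.92 -0.12  1.93  0.    1.34 -1.02]
((368.6891784667969, -278.3761901855469), 34.02333450317383) 137
922
((368.6938171386719, -279.31292724609375), 34.17333221435547)
```

View pics/w1.png

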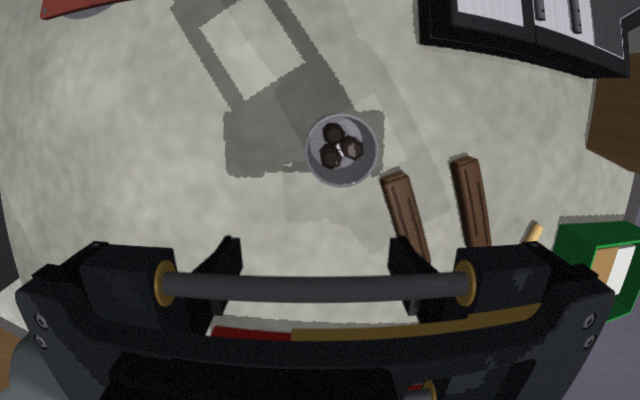

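Wrist view: tin mouth at (340,148) with about 4 stones visible on top, logs at (400,210) and (470,200); the gripper body is long across the finger line. The tin is clear to grasp.

```bash
python3 -m jog '[[[2.3,1.25,0,0,8.7],[2.3,1.25,0,0,8.7],[0,0,2,0,8.7],[0,0,2,0,8.7],[0,0,2,0,8.7],[0,0,2,0,8.7],[0,0,1,0,8.7],[0,0,0,0,8.7]]]'
python3 -c "
from h import *
go(.3687,-.279,.045,1.68)"
```

```text
t: 2.97
tcp_pos: [0.3672, -0.2772, 0.1201]
ee_rot: [-0.002, 0.67, 0.742, 0.0]
contact_force: [-0.3, 1.3, -0.6]
grip_width: 0.0868
gripper_force: 0.0
t 2.97 tcp [ 0.3672 -0.2772  0.1201] th 1.673 pan [-0.2831 -0.2579] shift cm [-0.22  0.16  7.5 ] turn -0.007
grip 0.0868 0.0 F [-0.3  1.3 -0.6] j [-0.82 -0.05  2.05  0.    1.15 -0.92]
```

```bash
python3 -m jog '[[[-0.1,0.1,2,0,8.7],[-0.1,0.1,2,0,8.7],[0,0,2,0,8.7],[0,0,1.5,0,8.7],[0,0,0,0,8.7],[0,0,0,0,6],[0,0,0,0,6],[0,0,0,0,6]]]' 15
python3 -m jog '[[[0,0,0,0,6],[0,0,0,0,6],[0,0,0,0,6],[0,0,0,0,6],[0,0,-1,0,6],[0,0,-1,0,6],[0,0,-1,0,6],[0,0,-1,0,6]]]'
python3 -c "
from h import *
go(*f2w(0,-.20),.20,1.68)"
```

```text
t: 3.63
tcp_pos: [0.3718, -0.2815, 0.0493]
ee_rot: [0.001, 0.67, 0.743, -0.0]
contact_force: [1.1, -1.0, -0.4]
grip_width: 0.0737
gripper_force: 0.0
t: 4.3
tcp_pos: [0.371, -0.2804, 0.0888]
ee_rot: [0.0, 0.67, 0.743, 0.0]
contact_force: [0.9, -0.2, -2.4]
grip_width: 0.0662
gripper_force: 15.0
t 4.3 tcp [ 0.371  -0.2804  0.0888] th 1.674 pan [-0.2796 -0.2615] shift cm [  6.34  27.92 -11.1 ] turn -0.006
grip 0.0662 15.0 F [ 0.9 -0.2 -2.4] j [-0.82  0.    2.06  0.    1.08 -0.92]
```

```bash
python3 -m jog '[[[0,0.5,-2,0,6],[0,1.5,-3,0,6],[0.5,3,-3,0,6],[1,3.5,-2,0,6],[1,3.5,-1,0,6],[1,3.5,0,0,6],[1,3.5,0,0,6],[1,3.5,0,0,6]]]'
python3 -m jog '[[[0.5,3,0,0,6],[0.3,2,0,0,6],[0,0.5,0,0,6],[0,0,0,0,6],[0,0,0,0,6],[0,0,0,0,6],[0,0,0,0,6],[0,0,0,0,6]]]'
python3 -c "
from h import *
go(*f2w(0,-.19),.14,1.68)
for n in ('side','wrist'):
    f,P=cloud(n);cv2.imwrite(f'pics/{n}2.png',f)
"
```

```text
t: 4.97
tcp_pos: [0.59, -0.2017, 0.1983]
ee_rot: [0.001, 0.67, 0.743, 0.0]
contact_force: [-0.4, -1.1, -2.5]
grip_width: 0.0662
gripper_force: 15.0
t: 5.63
tcp_pos: [0.6413, -0.1897, 0.1971]
ee_rot: [0.0, 0.67, 0.742, -0.0]
contact_force: [-0.4, 0.8, -2.6]
grip_width: 0.0661
gripper_force: 15.0
t 5.63 tcp [ 0.6413 -0.1897  0.1971] th 1.673 pan [-0.001 -0.201] shift cm [1.1  0.09 5.71] turn -0.007
grip 0.0661 15.0 F [-0.4  0.8 -2.6] j [-0.41  0.35  1.44 -0.    1.35 -0.51]
```

View pics/side2.png

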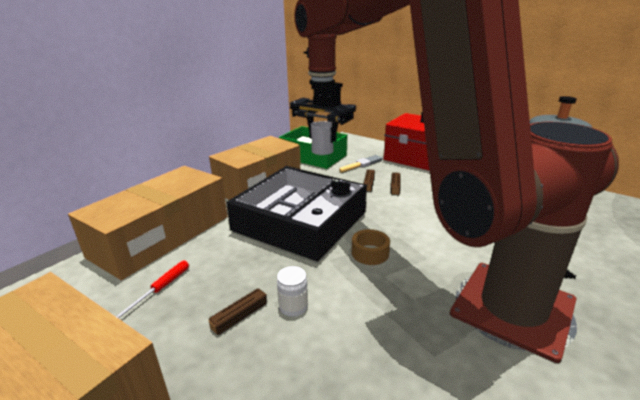

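Side view: the tin hangs upright from the fingers at (321,137), just beyond the fire's right wall. I'll tip it by catching its base on that wall's outer edge.

```bash
python3 -m jog '[[[0,0,2,0,6],[0,0.1,2,0,6],[0,0,1.5,0,6],[0,0,0.7,0,6],[0,0,0,0,6],[1,0,0,0,6],[1,0,0,0,6],[0.7,0,0,0,6]]]'
python3 -c "
from h import *
go(*f2w(0,-.15),.135,1.68)"
python3 -m jog '[[[0.5,0,0,0,6],[0.5,0,0,0,6],[0.5,0,0,0,6],[0.5,0,0,0,6],[0.3,0,0,0,6],[0,0,0,0,6],[0,0,0,0,6],[0,0,0,0,6]]]'
python3 -c "
from h import *
go(*f2w(0,-.088),.135,1.68)
f,P=cloud('side');cv2.imwrite(f'pics/s3.png',cv2.resize(f[60:260,200:420],None,fx=2.5,fy=2.5))
"
```

```text
t: 6.4
tcp_pos: [0.6414, -0.163, 0.1374]
ee_rot: [0.003, 0.67, 0.743, -0.0]
contact_force: [-1.8, -11.2, 4.3]
grip_width: 0.0661
gripper_force: 15.0
t 6.4 tcp [ 0.6414 -0.163   0.1374] th 1.674 pan [ 0.0021 -0.1744] shift cm [ 2.44 -0.22  0.23] turn -0.006
grip 0.0661 15.0 F [ -1.8 -11.2   4.3] j [-0.37  0.38  1.52 -0.    1.24 -0.47]
t: 7.07
tcp_pos: [0.6402, -0.1415, 0.1396]
ee_rot: [0.004, 0.67, 0.743, -0.0]
contact_force: [-0.7, -7.2, 5.3]
grip_width: 0.066
gripper_force: 15.0
t 7.07 tcp [ 0.6402 -0.1415  0.1396] th 1.674 pan [ 0.0032 -0.1529] shift cm [ 6.49 -0.36  0.41] turn -0.006
grip 0.066 15.0 F [-0.7 -7.2  5.3] j [-0.34  0.37  1.54 -0.    1.23 -0.44]
```

View pics/s3.png

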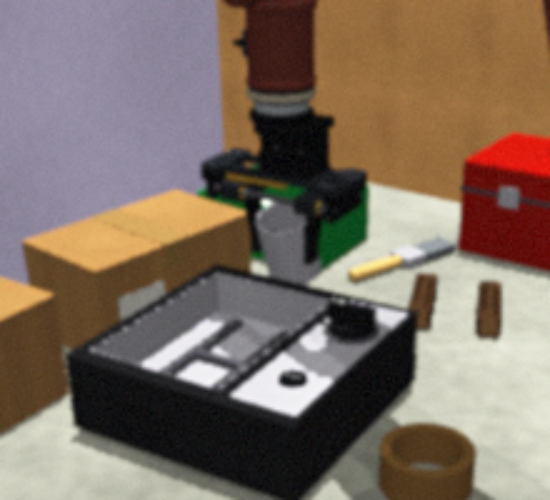

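Close-up: the tin at (285,235) is tilting toward the pan as planned, so I continue.

```bash
python3 -m jog '[[[0.7,0,0,0,6],[0.7,0,0,0,6],[0.7,0,0,0,6],[0.7,-0.1,0,0,6],[0.6,-0.1,0,0,6],[0,0,0,0,6],[0,0,0,0,6],[0,0,0,0,6]]]'
python3 -c "
from h import *
go(*f2w(0,-.088),.135,1.68)"
python3 -m jog '[[[0.7,0,0,0,6],[0.7,0,0,0,6],[0.7,0,0,0,6],[0.7,0,0,0,6],[0.4,0,0,0,6],[0,0,0,0,6],[0,0,0,0,6],[0,0,0,0,6]]]'
python3 -c "
from h import *
go(*f2w(0,-.088),.12,1.68)
f,P=cloud('side');cv2.imwrite(f'pics/s4.png',cv2.resize(f[60:260,200:420],None,fx=2.5,fy=2.5))
"
```

```text
t: 7.78
tcp_pos: [0.6325, -0.1052, 0.1349]
ee_rot: [-0.0, 0.67, 0.743, 0.0]
contact_force: [1.1, -0.1, 1.6]
grip_width: 0.0661
gripper_force: 15.0
t 7.78 tcp [ 0.6325 -0.1052  0.1349] th 1.674 pan [-0.0005 -0.116 ] shift cm [ 2.8   0.03 -0.01] turn -0.006
grip 0.0661 15.0 F [ 1.1 -0.1  1.6] j [-0.29  0.34  1.57  0.    1.23 -0.39]
t: 8.45
tcp_pos: [0.6291, -0.073, 0.1348]
ee_rot: [-0.0, 0.67, 0.743, 0.0]
contact_force: [-0.2, 2.6, 0.3]
grip_width: 0.0663
gripper_force: 15.0
t 8.45 tcp [ 0.6291 -0.073   0.1348] th 1.674 pan [-0.0003 -0.0836] shift cm [-0.44  0.04  1.48] turn -0.006
grip 0.0663 15.0 F [-0.2  2.6  0.3] j [-0.24  0.33  1.59  0.    1.22 -0.34]
```

View pics/s4.png

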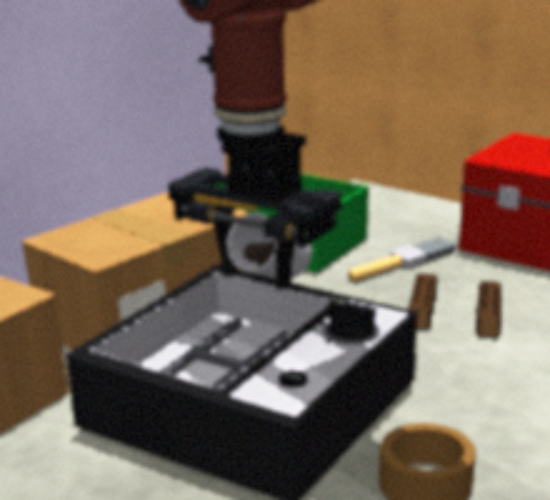

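The tin lies nearly level with its mouth over the pan at (262,248), a stone showing. Next I lower to tip it past horizontal.

```bash
python3 -m jog '[[[-0.2,0,0.3,0,6],[0,0,0.3,0,6],[0,0,0.3,0,6],[0,0,0.3,0,6],[0,0,0.3,0,6],[0,0,0,0,6],[0,0,0,0,6],[0,0,0,0,6]]]'
python3 -c "
from h import *
go(*f2w(0,-.05),.13,1.68)
f,P=cloud('side');cv2.imwrite(f'pics/s5.png',cv2.resize(f[60:260,200:420],None,fx=2.5,fy=2.5))
"
```

```text
t: 9.17
tcp_pos: [0.6303, -0.0765, 0.1205]
ee_rot: [0.001, 0.67, 0.743, 0.0]
contact_force: [2.9, 1.3, 2.7]
grip_width: 0.0661
gripper_force: 15.0
t 9.17 tcp [ 0.6303 -0.0765  0.1205] th 1.674 pan [ 0.0005 -0.0872] shift cm [ 3.72 -0.07 -0.95] turn -0.006
grip 0.0661 15.0 F [2.9 1.3 2.7] j [-0.24  0.34  1.6  -0.    1.19 -0.35]
```

View pics/s5.png

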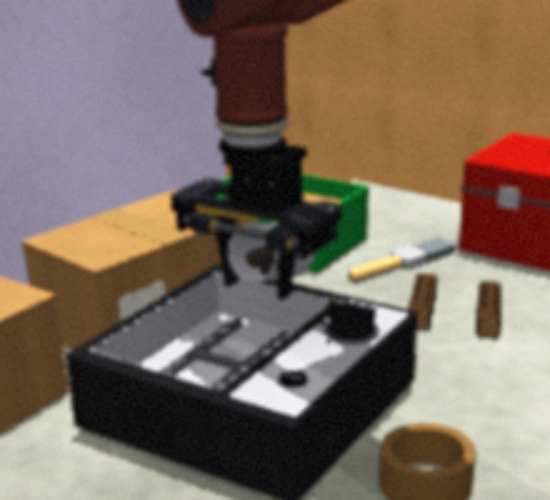

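```bash
python3 -m jog '[[[1.5,0,-0.3,0,6],[1.5,0,-0.2,0,6],[0.5,0,0,0,6],[-2,0,0,0,6],[2,0,0,0,6],[-2,0,0,0,6],[2,0,0,0,6],[0,0,0,0,6]]]' 25
python3 -m jog '[[[0,0,0,0,6],[0,0,0,0,6],[0,0,0,0,6],[0,0,0,0,6],[0,0,0,0,6],[0,0,0,0,6],[0,0,0,0,6],[0,0,0,0,6]]]'
python3 -c "
from h import *
go(*f2w(0,-.05),.13,1.68)
f,P=cloud('side');cv2.imwrite(f'pics/s6.png',cv2.resize(f[60:260,200:420],None,fx=2.5,fy=2.5))
"
```

```text
t: 9.88
tcp_pos: [0.6245, -0.0385, 0.1237]
ee_rot: [-0.002, 0.669, 0.743, -0.0]
contact_force: [-1.3, -0.1, -3.2]
grip_width: 0.0661
gripper_force: 25.0
t: 10.55
tcp_pos: [0.6258, -0.0412, 0.1248]
ee_rot: [0.0, 0.67, 0.743, -0.0]
contact_force: [1.1, -0.0, -2.0]
grip_width: 0.0661
gripper_force: 25.0
t 10.55 tcp [ 0.6258 -0.0412  0.1248] th 1.674 pan [-0.0001 -0.0517] shift cm [ 0.17  0.01 -0.52] turn -0.006
grip 0.0661 25.0 F [ 1.1 -0.  -2. ] j [-0.19  0.32  1.62 -0.    1.2  -0.29]
```

View pics/s6.png

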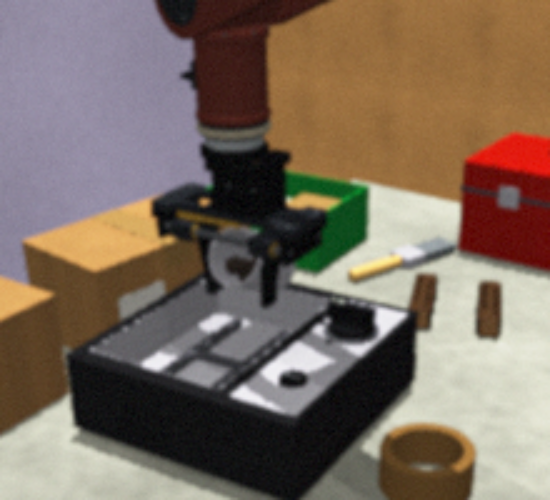

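Stones are still in the tin (one visible at the mouth, (240,265)); a harder shake along the tin axis is needed.

```bash
python3 -m jog '[[[3.5,0,-0.3,0,6],[4,0,0,0,6],[-4,0,0,0,6],[-4,0,0,0,6],[4,0,0,0,6],[4,0,0,0,6],[-4,0,0,0,6],[-4,0,0,0,6]]]' 35
python3 -m jog '[[[4,0,0,0,6],[4,0,0,0,6],[-4,0,0,0,6],[-4,0,0,0,6],[4,0,0,0,6],[0,0,0,0,6],[0,0,0,0,6],[0,0,0,0,6]]]'
python3 -m jog '[[[0,0,0,0,6],[0,0,0,0,6],[0,0,0,0,6],[0,0,0,0,6],[0,0,0,0,6],[0,0,0,0,6],[0,0,0,0,6],[0,0,0,0,6]]]'
python3 -c "
from h import *
go(*f2w(0,-.05),.13,1.68)
f,P=cloud('side');cv2.imwrite(f'pics/s7.png',np.hstack([cv2.resize(f[100:250,220:380],None,fx=2.5,fy=2.5),cv2.resize(cloud('wrist')[0],(400,375))]))
"
```

```text
t: 11.27
tcp_pos: [0.6265, -0.0385, 0.1278]
ee_rot: [-0.0, 0.665, 0.747, 0.0]
contact_force: [1.9, -1.4, -2.5]
grip_width: 0.066
gripper_force: 35.0
t: 11.93
tcp_pos: [0.6222, -0.0063, 0.1279]
ee_rot: [0.0, 0.67, 0.743, -0.0]
contact_force: [0.5, -0.7, -1.6]
grip_width: 0.0662
gripper_force: 35.0
t: 12.6
tcp_pos: [0.6222, -0.0062, 0.1278]
ee_rot: [-0.0, 0.67, 0.743, -0.0]
contact_force: [0.5, 0.7, -2.5]
grip_width: 0.0655
gripper_force: 35.0
t 12.6 tcp [ 0.6222 -0.0062  0.1278] th 1.674 pan [ 0.0001 -0.0165] shift cm [-3.35  0.01 -0.22] turn -0.006
grip 0.0655 35.0 F [ 0.5  0.7 -2.5] j [-0.14  0.31  1.63 -0.    1.2  -0.24]
```

View pics/s7.png

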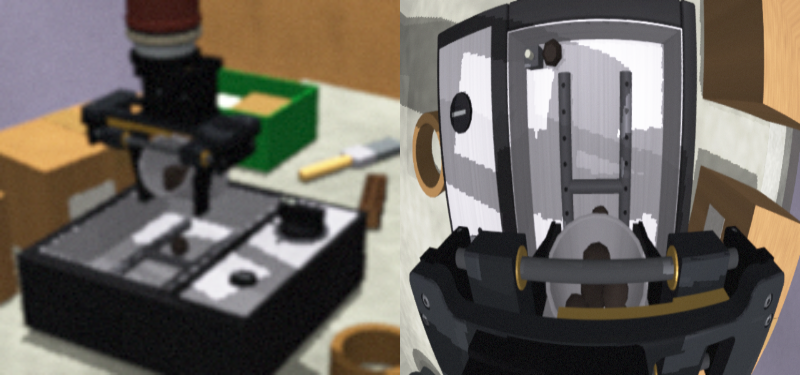

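Wrist view (right half): one stone in the far-left corner at (552,52), one between the tubes at (600,210), and the rest still in the tin (600,280). I'll lay the tin down in the pan, regrip it near its base and lift so that the mouth swings down.

```bash
python3 -m jog '[[[-1,0,0,0,6],[-1.3,0,0,0,6],[-1.2,0,0,0,6],[0,0,0.8,0,6],[0,0,0.8,0,6],[0,0,0.6,0,6],[0,0,0.5,0,6],[0,0,0,0,6]]]' 8
python3 -m jog '[[[0,0,0.3,0,6],[0,0,0.3,0,6],[0,0,0.3,0,6],[0,0,0.3,0,6],[0,0,0.3,0,6],[0,0,0.2,0,6],[0,0,0,0,6],[0,0,0,0,6]]]' 4
python3 -c "
from h import *
go(*f2w(0,-.077),.085,1.68)
f,P=cloud('top');cv2.imwrite(f'pics/s8.png',cv2.resize(f[100:240,250:400],None,fx=3,fy=3))
I,H=None,None
p=P.reshape(-1,3)
"
```

```text
t: 13.37
tcp_pos: [0.6257, -0.0387, 0.0995]
ee_rot: [-0.001, 0.67, 0.743, 0.001]
contact_force: [1.1, 6.3, 1.3]
grip_width: 0.0663
gripper_force: 8.0
t: 14.03
tcp_pos: [0.6255, -0.0391, 0.0828]
ee_rot: [-0.001, 0.669, 0.743, 0.001]
contact_force: [0.3, 5.6, -0.7]
grip_width: 0.0662
gripper_force: 4.0
t 14.03 tcp [ 0.6255 -0.0391  0.0828] th 1.675 pan [-0.0002 -0.0495] shift cm [-2.74  0.04 -0.23] turn -0.005
grip 0.0662 4.0 F [ 0.3  5.6 -0.7] j [-0.19  0.37  1.64  0.    1.13 -0.29]
```

```bash
python3 -m jog '[[[0.3,0,0,0,6],[0.3,0,0,0,6],[0,0,0,0,6],[0,0,0,0,7.5],[0,0,0,0,8.7],[0,0,0,0,8.7],[0,0,0,0,8.7],[0,0,0,0,8.7]]]'
python3 -c "
from h import *
go(*f2w(0,-.077),.085,1.68)
for n in ('side','wrist'):
  f,P=cloud(n); q=w2f(P.reshape(-1,3).T); z=P[...,2].ravel()
  for y in np.arange(-.115,.03,.0125):
    m=(abs(q[0])<.038)&(abs(q[1]-y)<.006)&(z>.04)&(z<.135)
    if m.sum()>5: print(n,round(y,3),m.sum(),'zmax',np.percentile(z[m],97).round(3),'z med',np.median(z[m]).round(3))
"
```

```text
t: 14.75
tcp_pos: [0.6253, -0.0353, 0.084]
ee_rot: [0.0, 0.67, 0.742, 0.0]
contact_force: [0.2, -0.9, -0.5]
grip_width: 0.0855
gripper_force: 0.0
t 14.75 tcp [ 0.6253 -0.0353  0.084 ] th 1.674 pan [ 0.0001 -0.0458] shift cm [-3.12  0.01 -0.1 ] turn -0.006
grip 0.0855 0.0 F [ 0.2 -0.9 -0.5] j [-0.18  0.37  1.64 -0.    1.13 -0.28]Traceback (most recent call last):
  File "<string>", line 5, in <module>
    f,P=cloud(n); q=w2f(P.reshape(-1,3).T); z=P[...,2].ravel()
                    ~~~^^^^^^^^^^^^^^^^^^^
  File "h.py", line 28, in w2f
    c,s=np.cos(YAW),np.sin(YAW); d=np.array(p[:2])-[FX,FY]
                                   ~~~~~~~~~~~~~~~^~~~~~~~
ValueError: operands could not be broadcast together with shapes (2,256000) (2,)
```

```bash
sed -i 's/d=np.array(p\[:2\])-\[FX,FY\]/d=[p[0]-FX,p[1]-FY]/' h.py; python3 -c "
from h import *
for n in ('side','wrist','top'):
  f,P=cloud(n); q=w2f(P.reshape(-1,3).T); z=P[...,2].ravel()
  for y in np.arange(-.115,.03,.0125):
    m=(abs(q[0])<.036)&(abs(q[1]-y)<.006)&(z>.04)&(z<.135)
    if m.sum()>5: print(n,round(y,3),m.sum(),'zmax',np.percentile(z[m],97).round(3),'z med',np.median(z[m]).round(3))
"
```

```text
side -0.115 66 zmax 0.088 z med 0.063
side -0.09 28 zmax 0.103 z med 0.094
side -0.078 46 zmax 0.112 z med 0.089
side -0.065 72 zmax 0.115 z med 0.087
side -0.053 61 zmax 0.127 z med 0.09
side -0.04 101 zmax 0.127 z med 0.084
side -0.028 124 zmax 0.128 z med 0.075
side -0.015 99 zmax 0.13 z med 0.085
side -0.003 84 zmax 0.111 z med 0.059
side 0.01 91 zmax 0.061 z med 0.051
side 0.022 54 zmax 0.06 z med 0.047
wrist -0.115 12 zmax 0.066 z med 0.065
wrist -0.078 106 zmax 0.109 z med 0.094
wrist -0.065 495 zmax 0.128 z med 0.105
wrist -0.053 1565 zmax 0.134 z med 0.09
wrist -0.04 2600 zmax 0.134 z med 0.088
wrist -0.028 2674 zmax 0.127 z med 0.089
wrist -0.015 3558 zmax 0.132 z med 0.086
wrist -0.003 4181 zmax 0.112 z med 0.086
wrist 0.01 2817 zmax 0.061 z med 0.047
wrist 0.022 2576 zmax 0.061 z med 0.047
top -0.09 19 zmax 0.112 z med 0.105
top -0.003 70 zmax 0.115 z med 0.089
top 0.01 63 zmax 0.066 z med 0.048
top 0.022 58 zmax 0.06 z med 0.046
```

```bash
python3 -m jog '[[[0,0,-1,0,8.7],[0,0,-3,0,8.7],[0,0,-4,0,8.7],[-2,0,-4,0,8.7],[-4,0,-2,0,8.7],[-4,0,0,0,8.7],[0,0,0,0,8.7],[0,0,0,0,8.7]]]'
python3 -c "
from h import *
go(*f2w(0,-.077),.085,1.68)
fs,Ps=cloud('side');fw,Pw=cloud('wrist')
cv2.imwrite('pics/s9.png',np.hstack([cv2.resize(fs[120:250,220:370],(450,390)),cv2.resize(fw[0:260,220:540],(350,390))]))
for n,P in (('side',Ps),('wrist',Pw)):
  q=w2f(P.reshape(-1,3).T); z=P[...,2].ravel()
  for y in np.arange(-.115,.03,.0125):
    m=(abs(q[0])<.036)&(abs(q[1]-y)<.006)&(z>.04)&(z<.145)
    if m.sum()>5: 
      k=m&(z>np.percentile(z[m],97)-.004)
      print(n,round(y,3),m.sum(),'zmax',np.percentile(z[m],97).round(3),'xtop',np.median(q[0][k]).round(3))
"
```

```text
t: 15.62
tcp_pos: [0.6351, -0.1327, 0.2209]
ee_rot: [0.001, 0.671, 0.741, 0.0]
contact_force: [-0.3, 0.2, -0.6]
grip_width: 0.087
gripper_force: 0.0
t 15.62 tcp [ 0.6351 -0.1327  0.2209] th 1.67 pan [-0.0009 -0.1437] shift cm [ 6.67  0.   13.59] turn -0.01
grip 0.087 0.0 F [-0.3  0.2 -0.6] j [-0.33  0.29  1.48 -0.    1.38 -0.43]
side -0.115 118 zmax 0.1 xtop -0.004
side -0.09 55 zmax 0.106 xtop -0.006
side -0.078 67 zmax 0.1 xtop -0.006
side -0.065 86 zmax 0.112 xtop -0.03
side -0.053 47 zmax 0.123 xtop -0.023
side -0.04 77 zmax 0.103 xtop 0.006
side -0.028 108 zmax 0.138 xtop -0.026
side -0.015 88 zmax 0.132 xtop -0.015
side -0.003 83 zmax 0.116 xtop -0.008
side 0.01 77 zmax 0.092 xtop -0.016
side 0.022 56 zmax 0.061 xtop 0.029
wrist -0.115 1591 zmax 0.101 xtop -0.0
wrist -0.103 505 zmax 0.107 xtop -0.008
wrist -0.09 822 zmax 0.113 xtop -0.005
wrist -0.078 1081 zmax 0.12 xtop -0.011
wrist -0.065 1164 zmax 0.126 xtop -0.017
wrist -0.053 1197 zmax 0.132 xtop -0.023
wrist -0.04 1211 zmax 0.138 xtop -0.027
wrist -0.028 1065 zmax 0.142 xtop -0.024
wrist -0.015 659 zmax 0.137 xtop -0.013
wrist -0.003 852 zmax 0.116 xtop -0.006
wrist 0.01 464 zmax 0.062 xtop 0.029
wrist 0.022 782 zmax 0.061 xtop -0.0
```

View pics/s9.png

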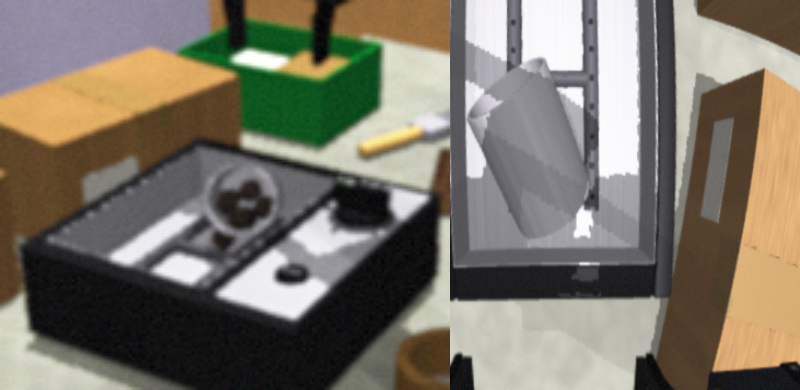

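Side view: the tin leans mouth-up in the pan at (240,200) with about five stones in it. It is yawed about 17° (fit: axis unit (-.26,.87,.43) in pan axes). I'll align and grip it near its base.

```bash
python3 -m jog '[[[0,0,0,-0.1,8.7],[0,0,0,-0.1,8.7],[0,0,0,-0.1,8.7],[0,0,0,0,8.7],[0,0,0,0,8.7],[0,0,0,0,8.7],[0,0,0,0,8.7],[0,0,0,0,8.7]]]' 6
python3 -c "
from h import *
go(*f2w(-.0155,-.079),.083,1.97)"
```

```text
t: 16.38
tcp_pos: [0.635, -0.1301, 0.2196]
ee_rot: [-0.0, 0.552, 0.834, -0.0]
contact_force: [-0.3, 0.3, -0.2]
grip_width: 0.0868
gripper_force: 0.0
t 16.38 tcp [ 0.635  -0.1301  0.2196] th 1.973 pan [-0.0007 -0.1411] shift cm [ 6.37  0.38 13.67] turn 0.003
grip 0.0868 0.0 F [-0.3  0.3 -0.2] j [-0.32  0.29  1.48  0.    1.38 -0.73]
```

```bash
python3 -m jog '[[[2,0.1,0,0,8.7],[2.4,0.2,0,0,8.7],[2,0.1,2,0,8.7],[0,0,3,0,8.7],[0,0,3,0,8.7],[0,0,1.5,0,8.7],[0,0,0,0,8.7],[0,0,0,0,8.7]]]' 6
python3 -c "
from h import *
go(*f2w(-.0155,-.079),.083,1.97)"
python3 -m jog '[[[0,0,2,0,8.7],[0,0,1.5,0,8.7],[0,0,0.8,0,8.7],[0,0,0,0,8.7],[0,0,0,0,6],[0,0,0,0,6],[0,0,0,0,6],[0,0,0,0,6]]]' 6
python3 -c "
from h import *
go(*f2w(-.0155,-.079),.083,1.97)"
```

```text
t: 17.05
tcp_pos: [0.6129, -0.0699, 0.124]
ee_rot: [-0.001, 0.552, 0.834, -0.0]
contact_force: [-0.2, -0.2, -0.7]
grip_width: 0.0872
gripper_force: 0.0
t 17.05 tcp [ 0.6129 -0.0699  0.124 ] th 1.973 pan [-0.016  -0.0787] shift cm [-0.05  0.05  4.1 ] turn 0.003
grip 0.0872 0.0 F [-0.2 -0.2 -0.7] j [-0.24  0.3   1.65  0.    1.19 -0.64]
t: 17.72
tcp_pos: [0.6192, -0.0698, 0.0865]
ee_rot: [0.005, 0.551, 0.834, 0.003]
contact_force: [10.7, 4.7, 3.9]
grip_width: 0.0749
gripper_force: 6.0
t 17.72 tcp [ 0.6192 -0.0698  0.0865] th 1.973 pan [-0.0099 -0.0794] shift cm [ 0.2  -0.53  0.34] turn 0.003
grip 0.0749 6.0 F [10.7  4.7  3.9] j [-0.24  0.35  1.66  0.    1.11 -0.64]
```

```bash
python3 -m jog '[[[0,0,0,0,6],[0,0,0,0,6],[0,0,0,0,6],[0,0,0,0,6],[0,0,0,0,6],[0,0,0,0,6],[0,0,0,0,6],[0,0,0,0,6]]]' 6
python3 -c "
from h import *
go(*f2w(-.0155,-.079),.083,1.97)
P=cloud('wrist')[1]
q=w2f(P.reshape(-1,3).T); z=P[...,2].ravel()
for y in np.arange(-.115,.03,.0125):
    m=(abs(q[0]+.015)<.04)&(abs(q[1]-y)<.006)&(z>.04)&(z<.145)
    if m.sum()>5: 
      k=m&(z>np.percentile(z[m],97)-.004)
      print(round(y,3),m.sum(),'zmax',np.percentile(z[m],97).round(3),'xtop',np.median(q[0][k]).round(3))
"
```

```text
t: 18.38
tcp_pos: [0.6193, -0.0697, 0.0867]
ee_rot: [0.006, 0.551, 0.834, 0.003]
contact_force: [11.1, 4.3, 4.0]
grip_width: 0.0738
gripper_force: 6.0
t 18.38 tcp [ 0.6193 -0.0697  0.0867] th 1.974 pan [-0.0097 -0.0793] shift cm [ 0.2  -0.55  0.36] turn 0.004
grip 0.0738 6.0 F [11.1  4.3  4. ] j [-0.24  0.35  1.66  0.    1.11 -0.64]
-0.115 1946 zmax 0.1 xtop -0.031
-0.103 449 zmax 0.138 xtop -0.047
-0.09 1514 zmax 0.143 xtop -0.05
-0.078 980 zmax 0.143 xtop -0.053
-0.065 2004 zmax 0.127 xtop -0.021
-0.053 3261 zmax 0.133 xtop -0.026
-0.04 5138 zmax 0.138 xtop -0.032
-0.028 5605 zmax 0.142 xtop -0.029
-0.015 3901 zmax 0.138 xtop -0.017
-0.003 3102 zmax 0.121 xtop -0.009
0.01 2450 zmax 0.061 xtop -0.034
0.022 2535 zmax 0.061 xtop -0.035
```

```bash
python3 -m jog '[[[0,-0.3,-0.3,0,6],[0,-0.3,-0.3,0,6],[0,0,-0.4,0,6],[0,0,-0.4,0,6],[0,0,-0.4,0,6],[0,0,0,0,6],[0,0,0,0,6],[0,0,0,0,6]]]' 6
python3 -c "
from h import *
go(*f2w(-.0155,-.079),.12,1.97)
P=cloud('wrist')[1]
q=w2f(P.reshape(-1,3).T); z=P[...,2].ravel()
for y in np.arange(-.115,.03,.0125):
    m=(abs(q[0]+.015)<.03)&(abs(q[1]-y)<.006)&(z>.04)&(z<.165)
    if m.sum()>5: 
      k=m&(z>np.percentile(z[m],97)-.004)
      print(round(y,3),m.sum(),'zmax',np.percentile(z[m],97).round(3),'xtop',np.median(q[0][k]).round(3))
"
```

```text
t: 19.1
tcp_pos: [0.612, -0.073, 0.1041]
ee_rot: [0.004, 0.551, 0.834, 0.002]
contact_force: [5.9, 1.3, 8.0]
grip_width: 0.0686
gripper_force: 6.1
t 19.1 tcp [ 0.612  -0.073   0.1041] th 1.973 pan [-0.0173 -0.0818] shift cm [ 0.21  0.26 -1.59] turn 0.003
grip 0.0686 6.1 F [5.9 1.3 8. ] j [-0.25  0.32  1.67  0.    1.14 -0.65]
-0.115 1190 zmax 0.101 xtop -0.012
-0.103 8 zmax 0.104 xtop -0.042
-0.09 166 zmax 0.119 xtop -0.036
-0.078 1349 zmax 0.126 xtop -0.025
-0.065 2582 zmax 0.128 xtop -0.026
-0.053 2471 zmax 0.131 xtop -0.031
-0.04 2632 zmax 0.134 xtop -0.035
-0.028 2683 zmax 0.136 xtop -0.038
-0.015 2659 zmax 0.137 xtop -0.038
-0.003 1941 zmax 0.127 xtop -0.026
0.01 1533 zmax 0.061 xtop -0.035
0.022 1602 zmax 0.061 xtop -0.035
```

```bash
python3 -m jog '[[[0,0,-0.5,0,6],[0,0,-0.5,0,6],[0,0,-0.5,0,6],[0,0,-0.5,0,6],[0,0,0,0,6],[0,0,0,0,6],[0,0,0,0,6],[0,0,0,0,6]]]' 6
cat > slope.py <<'E'
from h import *
go(*f2w(-.0155,-.079),.12,1.97)
P=cloud('wrist')[1]
q=w2f(P.reshape(-1,3).T); z=P[...,2].ravel()
for y in np.arange(-.115,.03,.0125):
    m=(abs(q[0]+.015)<.03)&(abs(q[1]-y)<.006)&(z>.04)&(z<.175)
    if m.sum()>5:
      k=m&(z>np.percentile(z[m],97)-.004)
      print(round(y,3),m.sum(),'zmax',np.percentile(z[m],97).round(3),'xtop',np.median(q[0][k]).round(3))
E
python3 slope.py
```

```text
t: 19.82
tcp_pos: [0.6075, -0.0725, 0.1191]
ee_rot: [-0.001, 0.551, 0.834, -0.0]
contact_force: [-0.6, 0.6, -1.3]
grip_width: 0.068
gripper_force: 5.9
t 19.82 tcp [ 0.6075 -0.0725  0.1191] th 1.974 pan [-0.0217 -0.0807] shift cm [-0.01  0.65 -0.09] turn 0.004
grip 0.068 5.9 F [-0.6  0.6 -1.3] j [-0.25  0.3   1.66 -0.    1.18 -0.65]
-0.115 313 zmax 0.101 xtop 0.002
-0.09 94 zmax 0.134 xtop -0.04
-0.078 1411 zmax 0.155 xtop 0.014
-0.065 3240 zmax 0.166 xtop 0.014
-0.053 2466 zmax 0.135 xtop -0.031
-0.04 2301 zmax 0.132 xtop -0.034
-0.028 2132 zmax 0.13 xtop -0.037
-0.015 1964 zmax 0.127 xtop -0.039
-0.003 1699 zmax 0.123 xtop -0.04
0.01 1314 zmax 0.061 xtop -0.035
0.022 1388 zmax 0.061 xtop -0.035
```

```bash
python3 -m jog '[[[0,0.2,-0.5,0,6],[0,0.2,-0.5,0,6],[0,0.2,-0.5,0,6],[0,0.2,-0.5,0,6],[0,0,-0.5,0,6],[0,0,-0.5,0,6],[0,0,0,0,6],[0,0,0,0,6]]]' 5
python3 slope.py
```

```text
t: 20.53
tcp_pos: [0.6158, -0.0694, 0.1505]
ee_rot: [0.001, 0.551, 0.834, 0.0]
contact_force: [0.0, 0.6, -1.3]
grip_width: 0.0674
gripper_force: 4.9
t 20.53 tcp [ 0.6158 -0.0694  0.1505] th 1.974 pan [-0.0131 -0.0786] shift cm [ 0.03 -0.24  3.05] turn 0.004
grip 0.0674 4.9 F [ 0.   0.6 -1.3] j [-0.24  0.28  1.62 -0.    1.24 -0.64]
-0.115 61 zmax 0.098 xtop -0.006
-0.103 281 zmax 0.142 xtop -0.038
-0.09 718 zmax 0.156 xtop -0.043
-0.078 1035 zmax 0.162 xtop -0.034
-0.065 2094 zmax 0.166 xtop -0.02
-0.053 3017 zmax 0.162 xtop -0.013
-0.04 2444 zmax 0.15 xtop -0.02
-0.028 2004 zmax 0.139 xtop -0.026
-0.015 1647 zmax 0.127 xtop -0.031
-0.003 1298 zmax 0.116 xtop -0.035
0.01 1098 zmax 0.064 xtop -0.036
0.022 1087 zmax 0.062 xtop -0.036
```

```bash
python3 -m jog '[[[0,0,-1,0,6],[0,0,-1,0,6],[0,0,1,0,6],[0,0,-1.2,0,6],[0,0,1.2,0,6],[0,0,-1,0,6],[0,0,0,0,6],[0,0,0,0,6]]]' 7
python3 slope.py; python3 -m jog '[[[0,0,-2,0,6],[-1,0,-3,0,6],[-3,0,-3,0,6],[-4,0,-1,0,6],[-4,0,0,0,6],[-3,0,0,0,6],[-1,0,0,0,6],[0,0,0,0,6]]]' 12
python3 -c "
from h import *
go(.37,-.25,.2,1.97)
fs,Ps=cloud('side');fw,Pw=cloud('wrist');ft,Pt=cloud('top')
cv2.imwrite('pics/a10.png',np.hstack([cv2.resize(fs[90:250,220:380],(390,390)),cv2.resize(fw,(400,390))]))
cv2.imwrite('pics/a10t.png',cv2.resize(ft[110:240,250:390],None,fx=4,fy=4))
"
```

```text
t: 21.25
tcp_pos: [0.6156, -0.0693, 0.1701]
ee_rot: [0.0, 0.551, 0.834, 0.0]
contact_force: [0.4, 0.2, -0.5]
grip_width: 0.0676
gripper_force: 6.9
t 21.25 tcp [ 0.6156 -0.0693  0.1701] th 1.974 pan [-0.0133 -0.0784] shift cm [ 0.01 -0.23  5.01] turn 0.004
grip 0.0676 6.9 F [ 0.4  0.2 -0.5] j [-0.24  0.26  1.61  0.    1.27 -0.64]
-0.103 86 zmax 0.165 xtop -0.039
-0.09 1002 zmax 0.17 xtop -0.04
-0.078 1350 zmax 0.174 xtop -0.032
-0.065 1202 zmax 0.175 xtop -0.011
-0.053 2439 zmax 0.174 xtop -0.015
-0.04 2385 zmax 0.163 xtop -0.016
-0.028 1745 zmax 0.143 xtop -0.021
-0.015 1360 zmax 0.123 xtop -0.026
-0.003 1002 zmax 0.074 xtop -0.023
0.01 947 zmax 0.063 xtop -0.036
0.022 937 zmax 0.062 xtop -0.036
t: 21.97
tcp_pos: [0.6779, -0.2188, 0.2578]
ee_rot: [-0.001, 0.553, 0.833, -0.0]
contact_force: [0.0, 0.3, -0.8]
grip_width: 0.0673
gripper_force: 11.9
t 21.97 tcp [ 0.6779 -0.2188  0.2578] th 1.971 pan [ 0.0321 -0.2339] shift cm [  9.1  -29.57   5.82] turn 0.001
grip 0.0673 11.9 F [ 0.   0.3 -0.8] j [-0.42  0.42  1.24 -0.    1.48 -0.82]
```

View pics/a10.png

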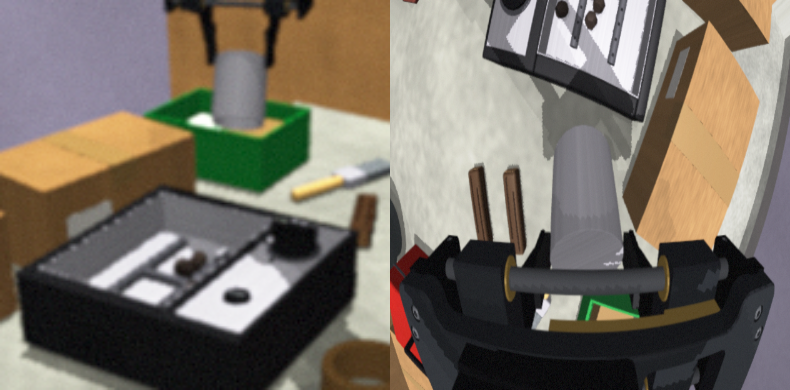

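Side and wrist views: the tin hangs mouth-down and empty. Stones lie in the pan around the left tube and cross tube (wrist (565,10), (593,15), and others). Now I lay the tin on the table near where it stood.

```bash
python3 -m jog '[[[1,-2,0,0,6],[1.1,-4,0,0,6],[1.2,-4,0,0,6],[1.2,-4,0,0,6],[1.2,-4,0.3,0,6],[1.2,-4,0.5,0,6],[1.2,-4,0.5,0,6],[1,-3.5,0.5,0,6]]]' 12
python3 -m jog '[[[0,0,2,0,6],[0,0,2,0,6],[0,0,2,0,6],[0,0,1,0,6],[0,0,1,0,6],[0,0,0,0,6],[0,0,0,0,6],[0,0,0,0,6]]]' 10
python3 -c "
from h import *
go(.37,-.25,.029,1.97)
f,P=cloud('top');q=w2f(P.reshape(-1,3).T).reshape(2,400,640);Z=P[...,2]
ins=(abs(q[0])<.08)&(abs(q[1])<.114)
r=f[...,2].astype(int);b=f[...,0].astype(int)
m=ins&(f.max(-1)<75)&(r-b>6)
print(m.sum())
n,l,st,c=cv2.connectedComponentsWithStats(m.astype(np.uint8))
for k in range(1,n):
  if st[k,4]>8:
    s=l==k; print(st[k,4],np.round([np.nanmedian(q[0][s]),np.nanmedian(q[1][s]),np.nanmax(Z[s])],3))
"
```

```text
t: 22.78
tcp_pos: [0.37, -0.2458, 0.2408]
ee_rot: [0.0, 0.55, 0.835, -0.0]
contact_force: [-0.1, -0.3, -0.1]
grip_width: 0.0672
gripper_force: 11.9
t: 23.45
tcp_pos: [0.3728, -0.248, 0.1623]
ee_rot: [0.001, 0.551, 0.835, -0.0]
contact_force: [-0.5, 0.6, 0.7]
grip_width: 0.0671
gripper_force: 9.9
t 23.45 tcp [ 0.3728 -0.248   0.1623] th 1.974 pan [-0.2743 -0.2294] shift cm [-0.06 -0.35 13.33] turn 0.004
grip 0.0671 9.9 F [-0.5  0.6  0.7] j [-0.76 -0.15  2.05  0.    1.24 -1.17]
150
47 [-0.018 -0.019  0.079]
15 [-0.017 -0.046  0.07 ]
32 [-0.055  0.011  0.073]
18 [-0.061 -0.018  0.071]
9 [-0.053  0.107  0.068]
14 [-0.07  -0.049  0.07 ]
14 [-0.071  0.057  0.069]
```

```bash
python3 -m jog '[[[0,0,2,0,6],[0,0,2,0,6],[0,0,2,0,6],[0,0,1,0,6],[0,0,0.7,0,6],[0,0,0.7,0,6],[0,0,0.7,0,6],[0,0,0,0,6]]]' 6
python3 -c "
from h import *
go(.37,-.25,.029,1.97)"
python3 -m jog '[[[0,0,0.7,0,6],[0,0,0.7,0,6],[0,0,0.6,0,6],[0,0,0.6,0,6],[0,0,0.6,0,6],[0,0,0.5,0,6],[0,0,0.5,0,6],[0,0,0,0,6]]]' 5
python3 -c "
from h import *
go(.37,-.25,.029,1.97)"
```

```text
t: 24.17
tcp_pos: [0.3732, -0.2499, 0.072]
ee_rot: [0.002, 0.551, 0.834, -0.001]
contact_force: [-2.6, -1.5, 5.4]
grip_width: 0.0689
gripper_force: 6.1
t 24.17 tcp [ 0.3732 -0.2499  0.072 ] th 1.974 pan [-0.2741 -0.2314] shift cm [ 0.14 -0.3   4.3 ] turn 0.004
grip 0.0689 6.1 F [-2.6 -1.5  5.4] j [-0.76 -0.01  2.11 -0.    1.04 -1.17]
t: 24.83
tcp_pos: [0.374, -0.2499, 0.0301]
ee_rot: [0.002, 0.551, 0.834, -0.001]
contact_force: [0.9, -0.9, 4.1]
grip_width: 0.0689
gripper_force: 5.0
t 24.83 tcp [ 0.374  -0.2499  0.0301] th 1.974 pan [-0.2733 -0.2315] shift cm [ 0.15 -0.38  0.11] turn 0.004
grip 0.0689 5.0 F [ 0.9 -0.9  4.1] j [-0.76  0.07  2.13 -0.    0.94 -1.17]
```

```bash
python3 -m jog '[[[0,0,0,0,8.7],[0,0,0,0,8.7],[0,0,0,0,8.7],[0,0,0,0,8.7],[0,0,-2,0,8.7],[0,0,-3,0,8.7],[0,0,-4,0,8.7],[0,0,-4,0,8.7]]]'
python3 -m jog '[[[-3,0,0,0,8.7],[-3,0,0,0,8.7],[0,0,0,0,8.7],[0,0,0,0,8.7],[0,0,0,0,8.7],[0,0,0,0,8.7],[0,0,0,0,8.7],[0,0,0,0,8.7]]]'
cat > lie.py <<'E'
from h import *
go(.37,-.25,.029,1.97)
for n in ('wrist','side','top'):
  f,P=cloud(n);p=P.reshape(-1,3)
  m=(np.hypot(p[:,0]-.36,p[:,1]+.22)<.1)&(p[:,2]>.05)&(p[:,2]<.08)
  p=p[m]
  if len(p)>30:
    r=cv2.minAreaRect((p[:,:2]*1000).astype(np.float32)); print(n,len(p),np.round(r[0],1),np.round(r[1],1),round(r[2],1),p[:,2].max())
E
python3 lie.py
```

```text
t: 25.5
tcp_pos: [0.3708, -0.2464, 0.1584]
ee_rot: [-0.002, 0.551, 0.834, 0.0]
contact_force: [1.1, -0.9, 0.2]
grip_width: 0.0868
gripper_force: 0.0
t: 26.17
tcp_pos: [0.3953, -0.3021, 0.1579]
ee_rot: [-0.0, 0.551, 0.834, 0.0]
contact_force: [0.3, 0.1, 0.3]
grip_width: 0.0871
gripper_force: 0.0
t 26.17 tcp [ 0.3953 -0.3021  0.1579] th 1.974 pan [-0.2579 -0.2857] shift cm [ 5.78 -0.28 12.9 ] turn 0.004
grip 0.0871 0.0 F [0.3 0.1 0.3] j [-0.81 -0.01  1.93  0.    1.22 -1.21]
wrist 6454 [ 391.1 -272.2] [61.  78.4] 29.0 0.07061076416117146
side 231 [ 389.6 -271.1] [57.5 80.9] 27.5 0.06912229564247141
top 552 [ 392.  -271.4] [59.9 78.8] 27.2 0.07221240513442262
```

```bash
python3 -c "
from h import *
a=np.array([np.cos(2.05),np.sin(2.05)]);c=np.array([.391,-.272]);b=np.array([a[1],-a[0]])
for n in ('side','wrist'):
  f,P=cloud(n);p=P.reshape(-1,3);s=(p[:,:2]-c)@a;t=(p[:,:2]-c)@b
  m=(abs(t)<.022)&(p[:,2]>.012)&(p[:,2]<.055)&(abs(s)<.06)
  print(n,m.sum(),np.histogram(s[m],np.arange(-.06,.0601,.01))[0])
fs=cloud('side')[0];fw=cloud('wrist')[0]
cv2.imwrite('pics/b.png',np.hstack([cv2.resize(fs[150:250,330:450],(360,300)),cv2.resize(fw,(440,300))]))
"
```

```text
side 30 [ 0 21  4  0  1  0  1  0  0  3  0  0]
wrist 8 [5 0 0 0 0 0 0 0 0 3 0 0]
```

View pics/b.png

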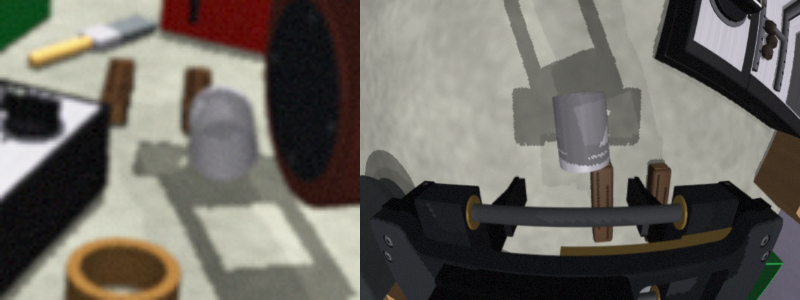

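```bash
python3 -c "
from h import *
a=np.array([np.cos(2.05),np.sin(2.05)]);c=np.array([.391,-.272]);b=np.array([a[1],-a[0]])
f,P=cloud('side')
for u in (398,404,410):
  for v in range(176,214,3):
    p=P[v,u]; print(u,v,f[v,u],np.round([(p[:2]-c)@a,(p[:2]-c)@b,p[2]],3))
"
```

```text
398 176 [28 44 70] [-0.139  0.016  0.03 ]
398 179 [ 98 101 111] [-0.116  0.016  0.03 ]
398 182 [118 114 117] [-0.025  0.019  0.061]
398 185 [134 126 129] [-0.005  0.019  0.061]
398 188 [130 125 128] [0.015 0.02  0.06 ]
398 191 [123 117 116] [0.032 0.02  0.059]
398 194 [111 106 108] [-0.041  0.015  0.011]
398 197 [121 119 119] [-0.029  0.015  0.007]
398 200 [124 121 119] [-0.011  0.015  0.005]
398 203 [121 117 115] [0.008 0.015 0.005]
398 206 [123 118 119] [0.034 0.015 0.009]
398 209 [ 97 103 104] [0.039 0.015 0.001]
398 212 [ 94 106 104] [ 0.052  0.015 -0.002]
404 176 [191 206 207] [-0.212 -0.009 -0.002]
404 179 [184 181 182] [-0.037  0.001  0.068]
404 182 [129 122 124] [-0.019  0.001  0.065]
404 185 [144 135 139] [0.004 0.002 0.066]
404 188 [144 142 144] [0.025 0.002 0.067]
404 191 [107 104 105] [0.044 0.003 0.066]
404 194 [113 108 109] [-0.039 -0.004  0.014]
404 197 [124 119 120] [-0.04  -0.005  0.002]
404 200 [132 127 129] [-0.02  -0.004  0.002]
404 203 [128 128 125] [ 0.001 -0.004  0.003]
404 206 [132 127 130] [ 0.02  -0.004  0.002]
404 209 [126 122 121] [ 0.04  -0.003  0.003]
404 212 [ 97 107 106] [ 0.052 -0.003 -0.001]
410 176 [198 214 211] [-0.216 -0.031 -0.002]
410 179 [196 209 208] [-0.186 -0.029 -0.   ]
410 182 [146 140 141] [-0.027 -0.017  0.063]
410 185 [117 112 113] [-0.007 -0.017  0.063]
410 188 [120 116 116] [ 0.014 -0.016  0.063]
410 191 [114 112 110] [ 0.034 -0.015  0.062]
410 194 [113 110 111] [-0.045 -0.023  0.012]
410 197 [117 111 113] [-0.024 -0.022  0.012]
410 200 [120 114 115] [-0.004 -0.022  0.012]
410 203 [118 112 114] [ 0.011 -0.021  0.009]
410 206 [116 113 114] [ 0.029 -0.021  0.009]
410 209 [102 109 106] [ 0.028 -0.022 -0.002]
410 212 [ 98 106 109] [ 0.051 -0.021  0.   ]
```

Side close-up plus depth: the empty tin lies with its mouth toward +y (I can see down its inside to the base). Next I grip near the mouth and lift so that the base swings down.

```bash
python3 -m jog '[[[0,0,0,-0.08,8.7],[2.4,-0.2,0,0,8.7],[2.4,-0.1,0,0,8.7],[0,0,0,0,8.7],[0,0,2,0,8.7],[0,0,2,0,8.7],[0,0,0,0,8.7],[0,0,0,0,8.7]]]'
python3 -c "
from h import *
go(.3827,-.256,.029,2.05)"
```

```text
t: 27.23
tcp_pos: [0.3701, -0.2615, 0.1176]
ee_rot: [-0.001, 0.517, 0.856, 0.0]
contact_force: [-0.0, 0.5, -0.3]
grip_width: 0.0872
gripper_force: 0.0
t 27.23 tcp [ 0.3701 -0.2615  0.1176] th 2.054 pan [-0.2784 -0.2425] shift cm [-0.12  1.37  8.86] turn 0.004
grip 0.0872 0.0 F [-0.   0.5 -0.3] j [-0.79 -0.07  2.07 -0.    1.14 -1.27]
```

```bash
python3 -m jog '[[[-0.1,1.4,0,0,8.7],[0,0,2,0,8.7],[0,0,2.5,0,8.7],[0,0,2.4,0,8.7],[0,0,1.9,0,8.7],[0,0,0,0,8.7],[0,0,0,0,6],[0,0,0,0,6]]]' 5
python3 -m jog '[[[0,0,0,0,6],[0,0,0,0,6],[0,0,0,0,6],[0,0,-0.5,0,6],[0,0,-1,0,6],[0,0,-1.5,0,6],[0,0,-1.5,0,6],[0,0,-1.5,0,6]]]' 5
python3 -m jog '[[[0,0,-1.5,0,6],[0,0,-1.5,0,6],[0,0,1,0,6],[0,0,-1,0,6],[0,0,1,0,6],[0,0,-1,0,6],[0,0,0,0,6],[0,0,0,0,6]]]' 5
cat > hang.py <<'E'
from h import *
go(.38,-.256,.07,2.05)
a=np.array([np.cos(2.05),np.sin(2.05)]);c=arm.state()["tcp_pos"][:2];b=np.array([a[1],-a[0]])
for n in ('side','top'):
  f,P=cloud(n);p=P.reshape(-1,3);s=(p[:,:2]-c)@a;t=(p[:,:2]-c)@b
  for z in np.arange(.005,.2,.01):
    m=(abs(t)<.02)&(abs(s)<.08)&(abs(p[:,2]-z)<.005)
    if m.sum()>4: print(n,round(z,3),m.sum(),np.percentile(s[m],[3,50,97]).round(3))
E
python3 hang.py
```

```text
t: 27.9
tcp_pos: [0.3847, -0.2574, 0.032]
ee_rot: [0.001, 0.517, 0.856, -0.0]
contact_force: [-0.7, 0.1, -0.1]
grip_width: 0.0803
gripper_force: 0.0
t: 28.57
tcp_pos: [0.3833, -0.2559, 0.0914]
ee_rot: [-0.0, 0.517, 0.856, 0.0]
contact_force: [0.9, -0.4, -1.9]
grip_width: 0.0679
gripper_force: 4.8
t: 29.23
tcp_pos: [0.3836, -0.2563, 0.1205]
ee_rot: [0.0, 0.517, 0.856, -0.0]
contact_force: [0.1, -0.3, -1.6]
grip_width: 0.0665
gripper_force: 4.9
t 29.23 tcp [ 0.3836 -0.2563  0.1205] th 2.054 pan [-0.2645 -0.2389] shift cm [ 0.2  -0.3   5.05] turn 0.004
grip 0.0665 4.9 F [ 0.1 -0.3 -1.6] j [-0.76 -0.06  2.05  0.    1.15 -1.24]
side 0.005 97 [-0.074 -0.009  0.066]
side 0.055 22 [0.021 0.026 0.03 ]
side 0.065 39 [0.02  0.027 0.032]
side 0.075 39 [0.022 0.029 0.032]
side 0.085 41 [0.024 0.029 0.033]
side 0.095 41 [0.024 0.03  0.033]
side 0.105 46 [0.025 0.031 0.034]
side 0.115 73 [-0.034  0.028  0.035]
side 0.125 79 [-0.032  0.025  0.036]
side 0.135 89 [-0.03   0.025  0.036]
side 0.145 17 [-0.031 -0.028  0.007]
side 0.185 15 [0.03  0.033 0.035]
side 0.195 29 [0.027 0.031 0.036]
top 0.005 137 [0.019 0.047 0.077]
top 0.055 17 [-0.017  0.009  0.021]
top 0.065 18 [-0.025 -0.004  0.03 ]
top 0.075 7 [-0.017  0.028  0.031]
top 0.095 6 [0.027 0.03  0.032]
top 0.125 5 [0.029 0.031 0.034]
top 0.135 7 [0.03  0.032 0.035]
top 0.195 6 [0.027 0.031 0.033]
```

```bash
python3 -m jog '[[[0,0,1.5,0,6],[0,0,1.5,0,6],[0,0,1,0,6],[0,0,0.6,0,6],[0,0,0.4,0,6],[0,0,0.3,0,6],[0,0,0.3,0,6],[0,0,0,0,6]]]' 5
python3 -c "
from h import *
go(.38,-.256,.06,2.05)"
python3 -m jog '[[[0,0,0.2,0,6],[0,0,0,0,6],[0,0,0,0,7],[0,0,0,0,8.7],[0,0,0,0,8.7],[0,0,0,0,8.7],[0,0,0,0,8.7],[0,0,0,0,8.7]]]' 5
python3 hang.py
```

```text
t: 30.0
tcp_pos: [0.384, -0.2571, 0.0648]
ee_rot: [0.001, 0.517, 0.856, -0.0]
contact_force: [-0.4, -0.5, -1.0]
grip_width: 0.0665
gripper_force: 5.0
t 30.0 tcp [ 0.384  -0.2571  0.0648] th 2.054 pan [-0.2642 -0.2397] shift cm [ 0.29 -0.3   0.48] turn 0.004
grip 0.0665 5.0 F [-0.4 -0.5 -1. ] j [-0.76  0.03  2.08 -0.    1.02 -1.24]
t: 30.67
tcp_pos: [0.3834, -0.256, 0.0621]
ee_rot: [-0.0, 0.517, 0.856, 0.0]
contact_force: [0.8, -0.2, -0.8]
grip_width: 0.0861
gripper_force: 0.0
t 30.67 tcp [ 0.3834 -0.256   0.0621] th 2.054 pan [-0.2646 -0.2385] shift cm [ 0.16 -0.31 -0.79] turn 0.004
grip 0.0861 0.0 F [ 0.8 -0.2 -0.8] j [-0.76  0.04  2.08  0.    1.02 -1.24]
side 0.005 66 [0.024 0.03  0.075]
side 0.015 36 [0.022 0.027 0.032]
side 0.025 37 [0.021 0.028 0.032]
side 0.035 47 [0.02  0.027 0.032]
side 0.045 36 [0.024 0.028 0.032]
side 0.055 55 [-0.035  0.026  0.031]
side 0.065 83 [-0.037  0.023  0.031]
side 0.075 79 [-0.037 -0.025  0.031]
side 0.085 47 [-0.036  0.021  0.031]
side 0.125 5 [-0.018  0.031  0.032]
side 0.135 37 [0.025 0.032 0.037]
side 0.145 22 [0.013 0.024 0.027]
side 0.155 44 [0.016 0.025 0.029]
side 0.165 53 [-0.019  0.026  0.029]
side 0.175 50 [-0.018  0.025  0.03 ]
side 0.185 49 [0.019 0.024 0.028]
side 0.195 52 [0.002 0.022 0.026]
top 0.005 111 [-0.011  0.055  0.078]
top 0.015 6 [0.026 0.029 0.03 ]
top 0.035 5 [0.025 0.027 0.029]
top 0.045 5 [0.027 0.028 0.03 ]
top 0.065 5 [0.025 0.027 0.029]
top 0.085 5 [0.025 0.027 0.028]
```

```bash
python3 -m jog '[[[0,0,-1,0,8.7],[0,0,-2,0,8.7],[0,0,-3,0,8.7],[0,0,-3,0,8.7],[0,0,-3,0,8.7],[0,0,-3,0,8.7],[-2,1.5,0,0,8.7],[-4,3,0,0,8.7]]]' 
cat > look.py <<'E'
from h import *
d=cloud("top"); f,P=d; Z=P[...,2]
w=P.reshape(-1,3)
box=(P[...,0]>.3)&(P[...,0]<.8)&(abs(P[...,1])<.5)
q=w2f(P.reshape(-1,3).T).reshape(2,400,640)
out=~((abs(q[0]+.0415)<.16)&(abs(q[1])<.155))
m=(box&out&(Z>.012)&(Z<.06)).astype(np.uint8)
n,l,st,_=cv2.connectedComponentsWithStats(m)
for k in range(1,n):
  if st[k,4]<12: continue
  p=P[l==k]; r=cv2.minAreaRect((p[:,:2]*1000).astype(np.float32)); (a,b),g=r[1],r[2]
  long=np.radians(g if a>b else g+90)
  print(st[k,4],np.round(r[0],1),"LxW",round(max(a,b)),round(min(a,b)),"axis",round(long,3),"z",p[:,2].max().round(3))
E
python3 look.py; python3 - <<'E'
from h import *
f,P=cloud('top');q=w2f(P.reshape(-1,3).T).reshape(2,400,640);Z=P[...,2]
ins=(abs(q[0])<.081)&(abs(q[1])<.115)
m=ins&(f.max(-1)<80)&(f[...,2].astype(int)-f[...,0]>6)
n,l,st,c=cv2.connectedComponentsWithStats(m.astype(np.uint8))
for k in range(1,n):
  if st[k,4]>5:
    s=l==k; print(st[k,4],np.round([np.nanmedian(q[0][s]),np.nanmedian(q[1][s]),np.nanmax(Z[s])],3))
fw,Pw=cloud('wrist'); a=cv2.resize(f[110:240,250:390],None,fx=3,fy=3,interpolation=cv2.INTER_CUBIC)
cv2.imwrite('pics/c.png',a)
go(.467,-.364,.1)
E
```

```text
t: 31.43
tcp_pos: [0.4442, -0.2856, 0.2169]
ee_rot: [0.003, 0.518, 0.856, -0.001]
contact_force: [-0.2, -1.0, 0.2]
grip_width: 0.0873
gripper_force: 0.0
335 [ 753.8 -414.3] LxW 161 53 axis 1.312 z 0.06
211 [ 781.9 -423.3] LxW 123 23 axis 1.484 z 0.06
632 [765.8 275.7] LxW 341 24 axis 1.693 z 0.06
475 [776.4 -92.9] LxW 259 5 axis 1.493 z 0.06
417 [ 665.4 -423.9] LxW 152 43 axis 1.273 z 0.025
312 [655.6 412.3] LxW 177 25 axis 1.735 z 0.032
47 [ 574.3 -384. ] LxW 31 17 axis 3.131 z 0.033
15 [ 524.9 -278.5] LxW 24 4 axis 0.472 z 0.032
463 [449.1 358.3] LxW 125 33 axis 1.445 z 0.037
34 [ 453.5 -310.9] LxW 28 11 axis 2.52 z 0.032
62 [ 389.8 -234.4] LxW 59 18 axis 3.013 z 0.059
15 [ 413.2 -271.2] LxW 25 3 axis 1.146 z 0.058
77 [374.3 252.6] LxW 59 22 axis 2.983 z 0.059
385 [344.7  14.8] LxW 93 86 axis 1.573 z 0.051
48 [-0.017 -0.019  0.077]
19 [-0.018 -0.049  0.07 ]
35 [-0.056  0.011  0.074]
18 [-0.061 -0.018  0.07 ]
9 [-0.053  0.108  0.068]
16 [-0.071 -0.049  0.071]
15 [-0.072  0.057  0.071]
t 31.58 tcp [ 0.4446 -0.2852  0.2112] th 2.054 pan [-0.207  -0.2743] shift cm [-8.04 -1.67 11.1 ] turn None
grip 0.0873 0.0 F [-1.1  0.3  0.3] j [-0.72  0.01  1.8   0.    1.33 -1.2 ]
```

View pics/c.png

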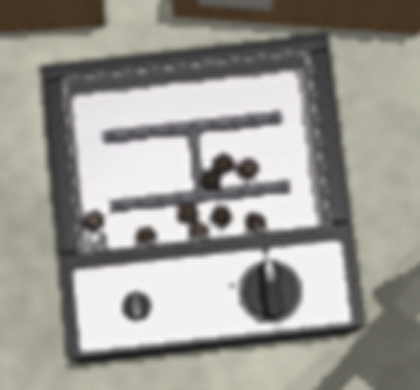

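Top view of the pan: 9 stones, all inside, at (222,162), (247,168), (210,180), (187,213), (221,215), (255,222), (198,230), (145,237) and (93,220). Next come the logs, starting with the one at (.467,-.364); my three lanes are y = -.085, .030 and .088.

```bash
python3 -m jog '[[[-4,-0.8,0,0.024,8.7],[-4,-0.8,0,0,8.7],[0,0,3,0,8.7],[0,0,3,0,8.7],[0,0,0,0,8.7],[0,0,0,0,8.7],[0,0,0,0,8.7],[0,0,0,0,8.7]]]' 20
python3 - <<'E'
from h import *
f,P=cloud('wrist');p=P.reshape(-1,3)
for c in ((.467,-.364),(.552,-.333)):
    m=(np.hypot(p[:,0]-c[0],p[:,1]-c[1])<.075)&(p[:,2]>.02)&(p[:,2]<.036); r=cv2.minAreaRect((p[m][:,:2]*1000).astype(np.float32)); print(m.sum(),np.round(r[0],1),np.round(r[1],1),r[2])
go(.4671,-.3641,.02,2.03)
E
```

```text
t: 32.25
tcp_pos: [0.4666, -0.364, 0.1552]
ee_rot: [0.002, 0.528, 0.85, -0.0]
contact_force: [-0.2, 1.1, 0.4]
grip_width: 0.0868
gripper_force: 0.0
4516 [ 492.6 -351.4] [ 92.8 124.8] 26.753087997436523
3278 [ 525.8 -345.7] [ 91.  123.4] 25.899198532104492
t 32.3 tcp [ 0.4667 -0.3641  0.1551] th 2.03 pan [-0.1937 -0.3551] shift cm [ 0.03  0.02 13.51] turn 0.0
grip 0.0872 0.0 F [ 0.9  0.1 -0.1] j [-0.8   0.21  1.7  -0.    1.23 -1.26]
```

```bash
python3 -m jog '[[[0,0,3,0,8.7],[0,0,4,0,8.7],[0,0,3.5,0,8.7],[0,0,2,0,8.7],[0,0,1,0,8.7],[0,0,0,0,8.7],[0,0,0,0,2.5],[0,0,0,0,2.5]]]' 20
python3 -m jog '[[[0,0,0,0,2.5],[0,0,0,0,2.5],[0,0,0,0,2.5],[0,0,0,0,2.5],[0,0,0,0,2.5],[0,0,0,0,2.5],[0,0,-1,0,2.5],[0,0,-2,0,2.5]]]' 20
python3 -m jog '[[[0,0,-3,0,2.5],[0,0,-4,0,2.5],[0,0,-4,0,2.5],[0,0,-4,0,2.5],[0,0,-2,-0.12,2.5],[0,0,0,-0.12,2.5],[0,0,0,-0.12,2.5],[0,0,0,-0.12,2.5]]]' 20
python3 -m jog '[[[0,0,0,-0.12,2.5],[0,0,0,-0.12,2.5],[0,0,0,-0.12,2.5],[0,0,0,-0.12,2.5],[0,0,0,-0.12,2.5],[0,0,0,-0.12,2.5],[0,0,0,-0.02,2.5],[0,0,0,0,2.5]]]' 20
python3 -c "
from h import *
go(*f2w(0,-.085),.2,3.2516)"
```

```text
t: 32.97
tcp_pos: [0.4672, -0.3648, 0.0198]
ee_rot: [0.002, 0.528, 0.849, -0.0]
contact_force: [-0.2, 0.4, -0.0]
grip_width: 0.0799
gripper_force: 0.0
t: 33.63
tcp_pos: [0.4639, -0.3616, 0.0451]
ee_rot: [-0.003, 0.528, 0.849, 0.001]
contact_force: [-0.6, -0.3, -1.3]
grip_width: 0.0316
gripper_force: 20.0
t: 34.3
tcp_pos: [0.4658, -0.3635, 0.2186]
ee_rot: [0.001, 0.308, 0.951, -0.0]
contact_force: [-1.2, 0.6, -2.3]
grip_width: 0.0321
gripper_force: 20.0
t: 34.97
tcp_pos: [0.4656, -0.3633, 0.2174]
ee_rot: [-0.0, -0.053, 0.999, 0.0]
contact_force: [0.2, 0.7, -1.2]
grip_width: 0.0321
gripper_force: 20.0
t 34.97 tcp [ 0.4656 -0.3633  0.2174] th -3.035 pan [-0.1947 -0.3542] shift cm [-19.37  26.99   1.75] turn -0.004
grip 0.0321 20.0 F [ 0.2  0.7 -1.2] j [-0.8   0.15  1.64  0.    1.35 -2.47]
```

```bash
python3 -m jog '[[[-1.5,2,0,0,2.5],[-2.4,3.3,0,0,2.5],[-2.4,3.3,0,0,2.5],[-2.4,3.3,0,0,2.5],[-2.4,3.3,0,0,2.5],[-2.4,3.3,0,0,2.5],[-2.4,3.3,0,0,2.5],[-2,2.8,0,0,2.5]]]' 
python3 -m jog '[[[-1.3,2,0,0,2.5],[0,0,0,0,2.5],[0,0,2,0,2.5],[0,0,2,0,2.5],[0,0,2,0,2.5],[0,0,0,0,2.5],[0,0,0,0,2.5],[0,0,0,0,2.5]]]' 
python3 -c "
from h import *
go(*f2w(0,-.085),.09,3.2516)"
```

```text
t: 35.63
tcp_pos: [0.618, -0.0969, 0.2175]
ee_rot: [0.0, -0.053, 0.999, 0.0]
contact_force: [0.4, -0.6, -2.3]
grip_width: 0.0318
gripper_force: 20.0
t: 36.3
tcp_pos: [0.6284, -0.0788, 0.1585]
ee_rot: [0.001, -0.053, 0.999, -0.0]
contact_force: [-0.1, 0.4, -0.8]
grip_width: 0.0322
gripper_force: 20.0
t 36.3 tcp [ 0.6284 -0.0788  0.1585] th -3.035 pan [-0.0017 -0.0893] shift cm [-0.16  0.44  6.85] turn -0.003
grip 0.0322 20.0 F [-0.1  0.4 -0.8] j [-0.25  0.3   1.58 -0.    1.26 -1.93]
```

```bash
python3 -c "
from h import *
go(*f2w(.012,-.075),.085,3.2516)"
python3 -m jog '[[[-1.1,1.4,0,0,2.5],[-0.4,0.4,0,0,2.5],[0,0,1.5,0,2.5],[0,0,1.5,0,2.5],[0,0,1.5,0,2.5],[0,0,1,0,2.5],[0,0,0.6,0,2.5],[0,0,0,0,2.5]]]'
python3 -c "
from h import *
go(*f2w(.012,-.075),.08,3.2516)"
```

```text
t 36.3 tcp [ 0.6284 -0.0788  0.1585] th -3.035 pan [-0.0017 -0.0893] shift cm [-1.35  1.44  7.36] turn -0.003
grip 0.0322 20.0 F [-0.1  0.4 -0.8] j [-0.25  0.3   1.58 -0.    1.26 -1.93]
t: 36.97
tcp_pos: [0.6414, -0.0593, 0.0966]
ee_rot: [0.0, -0.054, 0.999, -0.0]
contact_force: [0.1, -0.1, -1.3]
grip_width: 0.0314
gripper_force: 20.0
t 36.97 tcp [ 0.6414 -0.0593  0.0966] th -3.034 pan [ 0.0134 -0.0714] shift cm [ 0.14 -0.36  1.66] turn -0.002
grip 0.0314 20.0 F [ 0.1 -0.1 -1.3] j [-0.21  0.39  1.59 -0.    1.16 -1.89]
```

```bash

python3 -m jog '[[[0.1,-0.35,0.4,0,2.5],[0,0,0.4,0,2.5],[0,0,0.3,0,2.5],[0,0,0.2,0,2.5],[0,0,0.2,0,2.5],[0,0,0,0,2.5],[0,0,0,0,2.5],[0,0,0,0,2.5]]]'
python3 -c "
from h import *
go(*f2w(.012,-.075),.08,3.2516)"
```

```text
t: 37.63
tcp_pos: [0.6437, -0.0625, 0.0882]
ee_rot: [0.004, -0.054, 0.999, -0.001]
contact_force: [-7.0, 3.2, 24.9]
grip_width: 0.0316
gripper_force: 20.0
t 37.63 tcp [ 0.6437 -0.0625  0.0882] th -3.033 pan [ 0.0153 -0.0748] shift cm [ 0.34 -0.02  0.82] turn -0.001
grip 0.0316 20.0 F [-7.   3.2 24.9] j [-0.22  0.4   1.59  0.    1.14 -1.9 ]
```

```bash

python3 -m jog '[[[0,0,-0.8,0,2.5],[0,-0.4,0,0,2.5],[0,0,0,0,2.5],[0,0,0.3,0,2.5],[0,0,0.2,0,2.5],[0,0,0.1,0,2.5],[0,0,0,0,2.5],[0,0,0,0,2.5]]]'
python3 -c "
from h import *
go(*f2w(.012,-.075),.08,3.2516); print(arm.state()['moment'])"
```

```text
t: 38.3
tcp_pos: [0.6413, -0.067, 0.0875]
ee_rot: [0.0, -0.054, 0.999, -0.0]
contact_force: [-12.5, 0.7, 27.3]
grip_width: 0.032
gripper_force: 20.0
t 38.3 tcp [ 0.6413 -0.067   0.0875] th -3.033 pan [ 0.0125 -0.079 ] shift cm [0.05 0.4  0.75] turn -0.002
grip 0.032 20.0 F [-12.5   0.7  27.3] j [-0.23  0.4   1.59 -0.    1.15 -1.9 ]
[0.37581409 1.97897764 0.08879769]
```

```bash

python3 -m jog '[[[0,0,-0.5,0,2.5],[0,0,0,0,2.5],[0,0,0,0,2.5],[0,0,0,0,2.5],[0,0,0,0,2.5],[0,0,0,0,2.5],[0,0,0,0,2.5],[0,0,0,0,2.5]]]'
cat > pan.py <<'E'
from h import *
import sys
yc=float(sys.argv[1])
go(*f2w(.012,yc),.08)
for n in ('top','side','wrist'):
  f,P=cloud(n);q=w2f(P.reshape(-1,3).T);z=P[...,2].ravel();o=[]
  for x in np.arange(-.08,.081,.01):
    m=(abs(q[0]-x)<.005)&(abs(q[1]-yc)<.010)&(z<.125)
    o.append(f"{x*1000:.0f}:{np.percentile(z[m],85)*1000:.0f}" if m.sum()>3 else f"{x*1000:.0f}:-")
  print(n,*o)
E
python3 pan.py -.079
```

```text
t: 38.97
tcp_pos: [0.6405, -0.0664, 0.0878]
ee_rot: [-0.0, -0.054, 0.999, -0.0]
contact_force: [0.4, -1.3, 1.0]
grip_width: 0.0316
gripper_force: 20.0
t 38.97 tcp [ 0.6405 -0.0664  0.0878] th -3.034 pan [ 0.0118 -0.0784] shift cm [-0.03 -0.06  0.78] turn None
grip 0.0316 20.0 F [ 0.4 -1.3  1. ] j [-0.23  0.4   1.59 -0.    1.15 -1.9 ]
top -80:- -70:- -60:- -50:- -40:- -30:- -20:- -10:92 -0:- 10:91 20:- 30:- 40:- 50:- 60:- 70:- 80:-
side -80:- -70:- -60:- -50:87 -40:90 -30:91 -20:91 -10:90 -0:91 10:91 20:63 30:51 40:- 50:90 60:91 70:90 80:88
wrist -80:99 -70:47 -60:47 -50:90 -40:92 -30:92 -20:92 -10:92 -0:92 10:92 20:92 30:- 40:92 50:92 60:91 70:- 80:-
```

```bash

python3 -m jog '[[[0,0,0.2,0,2.5],[0,0,0,0,2.8],[0,0,0,0,3.2],[0,0,0,0,3.8],[0,0,0,0,4.2],[0,0,0,0,4.2],[0,0,0,0,4.2],[0,0,-1,0,4.2]]]' 6
python3 -m jog '[[[0,0,-2,0,4.2],[0,0,-4,0,4.2],[0,0,-4,0,5],[0,0,-3,0,8.7],[0,0,0,0.125,8.7],[0,0,0,0.125,8.7],[0,0,0,0.125,8.7],[0,0,0,0.125,8.7]]]' 20
python3 pan.py -.079; python3 look.py
python3 -c "
from h import *
go(.5521,-.3328,.15,2.033)"
```

```text
t: 39.78
tcp_pos: [0.6389, -0.0659, 0.094]
ee_rot: [-0.002, -0.054, 0.999, 0.001]
contact_force: [-0.3, 1.0, -1.3]
grip_width: 0.0415
gripper_force: 0.0
t: 40.45
tcp_pos: [0.6408, -0.0663, 0.2275]
ee_rot: [0.001, 0.198, 0.98, 0.0]
contact_force: [-0.5, -0.7, 0.5]
grip_width: 0.0737
gripper_force: 0.0
t 40.45 tcp [ 0.6408 -0.0663  0.2275] th 2.744 pan [ 0.0121 -0.0783] shift cm [-1.000e-02 -7.000e-02  1.475e+01] turn None
grip 0.0737 0.0 F [-0.5 -0.7  0.5] j [-0.23  0.27  1.48  0.    1.39 -1.4 ]
top -80:- -70:- -60:- -50:- -40:- -30:- -20:- -10:- -0:92 10:91 20:92 30:91 40:94 50:91 60:91 70:- 80:-
side -80:- -70:- -60:- -50:88 -40:91 -30:91 -20:90 -10:90 -0:91 10:91 20:90 30:91 40:90 50:91 60:91 70:90 80:96
wrist -80:98 -70:47 -60:48 -50:89 -40:91 -30:91 -20:92 -10:92 -0:92 10:92 20:92 30:92 40:92 50:92 60:92 70:92 80:99
328 [ 753.3 -415.1] LxW 161 53 axis 1.311 z 0.06
210 [ 782.5 -424.1] LxW 122 24 axis 1.487 z 0.059
627 [766.6 276.1] LxW 341 23 axis 1.692 z 0.06
22 [ 766.1 -216.1] LxW 12 3 axis 1.396 z 0.059
460 [ 661.8 -427. ] LxW 160 42 axis 1.328 z 0.025
314 [655.4 412.8] LxW 177 26 axis 1.743 z 0.031
459 [ 552.2 -333. ] LxW 127 32 axis 2.034 z 0.035
465 [449.2 358.6] LxW 127 33 axis 1.445 z 0.037
69 [ 384.7 -237.2] LxW 65 25 axis 0.078 z 0.059
89 [ 388.3 -276.5] LxW 61 28 axis 0.107 z 0.059
78 [375.1 252. ] LxW 59 21 axis 3.053 z 0.06
t 40.65 tcp [ 0.6407 -0.0663  0.2268] th 2.754 pan [ 0.012  -0.0783] shift cm [ -1.87 -28.02   7.67] turn 0.721
grip 0.0847 0.0 F [0.1 0.1 0.2] j [-0.23  0.27  1.48  0.    1.39 -1.41]
```

Log 1 lies level on the tubes. On to log A.

```bash

python3 -m jog '[[[-0.6,-3.5,0,0,8.7],[-0.6,-4,0,0,8.7],[0,0,0,0.12,8.7],[0,0,0,0.12,8.7],[0,0,0,0.12,8.7],[0,0,0,0.12,8.7],[0,0,0,0.12,8.7],[0,0,0,0.12,8.7]]]' 20
python3 -c "
from h import *
go(.5521,-.3329,.15,2.033)"
```

```text
t: 41.32
tcp_pos: [0.6231, -0.1403, 0.2264]
ee_rot: [-0.0, 0.529, 0.849, 0.0]
contact_force: [0.9, -0.7, -0.5]
grip_width: 0.0866
gripper_force: 0.0
t 41.32 tcp [ 0.6231 -0.1403  0.2264] th 2.027 pan [-0.0137 -0.1499] shift cm [-14.15 -14.86   7.64] turn -0.006
grip 0.0866 0.0 F [ 0.9 -0.7 -0.5] j [-0.34  0.26  1.5   0.    1.38 -0.8 ]
```

```bash

python3 -m jog '[[[-2.4,-2.5,0,0,8.7],[-2.4,-2.5,0.5,0,8.7],[-2.4,-2.5,1,0,8.7],[-2.4,-2.5,1.5,0,8.7],[-2.4,-2.5,1.5,0,8.7],[-2.15,-2.36,1.5,0,8.7],[0,0,1.5,0,8.7],[0,0,0,0,8.7]]]' 20
python3 -c "
from h import *
go(.5521,-.3329,.018,2.033)"
```

```text
t: 41.98
tcp_pos: [0.5498, -0.3336, 0.1475]
ee_rot: [-0.003, 0.528, 0.849, 0.0]
contact_force: [-0.7, 1.0, -0.6]
grip_width: 0.087
gripper_force: 0.0
t 41.98 tcp [ 0.5498 -0.3336  0.1475] th 2.03 pan [-0.1077 -0.3339] shift cm [-0.11  0.27 12.95] turn -0.003
grip 0.087 0.0 F [-0.7  1.  -0.6] j [-0.67  0.34  1.55 -0.    1.25 -1.13]
```

```bash
python3 -m jog '[[[-0.1,0.1,3,0,8.7],[0,0,4,0,8.7],[0,0,3,0,8.7],[0,0,2,0,8.7],[0,0,0.9,0,8.7],[0,0,0,0,8.7],[0,0,0,0,2.5],[0,0,0,0,2.5]]]' 20
python3 -m jog '[[[0,0,0,0,2.5],[0,0,0,0,2.5],[0,0,0,0,2.5],[0,0,0,0,2.5],[0,0,0,0,2.5],[0,0,0,0,2.5],[0,0,-1,0,2.5],[0,0,-2,0,2.5]]]' 20
python3 -m jog '[[[0,0,-3,0,2.5],[0,0,-4,0,2.5],[0,0,-4,0,2.5],[0,0,-4,0,2.5],[0,0,-2,-0.12,2.5],[0,0,0,-0.12,2.5],[0,0,0,-0.12,2.5],[0,0,0,-0.12,2.5]]]' 20
python3 -m jog '[[[0,0,0,-0.12,2.5],[0,0,0,-0.12,2.5],[0,0,0,-0.12,2.5],[0,0,0,-0.12,2.5],[0,0,0,-0.12,2.5],[0,0,0,-0.12,2.5],[0,0,0,-0.02,2.5],[0,0,0,0,2.5]]]' 20
python3 -c "
from h import *
go(*f2w(.012,.075),.15,3.2516)"
```

```text
t: 42.65
tcp_pos: [0.5557, -0.3342, 0.0249]
ee_rot: [0.002, 0.527, 0.85, -0.0]
contact_force: [0.2, -0.0, 0.5]
grip_width: 0.0801
gripper_force: 0.0
t: 43.32
tcp_pos: [0.5517, -0.3318, 0.0497]
ee_rot: [-0.003, 0.528, 0.849, 0.0]
contact_force: [0.2, 0.3, -1.2]
grip_width: 0.0318
gripper_force: 20.0
t: 43.98
tcp_pos: [0.554, -0.3334, 0.2237]
ee_rot: [0.001, 0.308, 0.951, -0.0]
contact_force: [0.1, 0.0, -0.7]
grip_width: 0.0317
gripper_force: 19.9
t: 44.65
tcp_pos: [0.5538, -0.3332, 0.2225]
ee_rot: [-0.0, -0.053, 0.999, 0.0]
contact_force: [0.7, 0.4, -1.8]
grip_width: 0.0316
gripper_force: 20.0
t 44.65 tcp [ 0.5538 -0.3332  0.2225] th -3.035 pan [-0.1037 -0.334 ] shift cm [-11.42  40.94   7.25] turn -0.004
grip 0.0316 20.0 F [ 0.7  0.4 -1.8] j [-0.66  0.28  1.48  0.    1.38 -2.34]
```

```bash
python3 -m jog '[[[-0.6,2,0,0,2.5],[-1.1,4,0,0,2.5],[-1.1,4,0,0,2.5],[-1.1,4,0,0,2.5],[-1.1,4,0,0,2.5],[-1.1,4,0,0,2.5],[-1.1,4,0,0,2.5],[-1.1,4,0,0,2.5]]]' 
python3 -m jog '[[[-1.1,4,0,0,2.5],[-1.1,4,0,0,2.5],[-0.7,2.2,0,0,2.5],[-0.2,0.7,2,0,2.5],[0,0,2,0,2.5],[0,0,2,0,2.5],[0,0,0,0,2.5],[0,0,0,0,2.5]]]' 
python3 -c "
from h import *
go(*f2w(.012,.075),.1,3.2516)"; python3 pan.py .075
```

```text
t: 45.32
tcp_pos: [0.604, -0.0241, 0.2227]
ee_rot: [0.0, -0.052, 0.999, -0.0]
contact_force: [1.4, -0.6, -2.0]
grip_width: 0.0317
gripper_force: 20.0
t: 45.98
tcp_pos: [0.622, 0.0856, 0.1611]
ee_rot: [-0.002, -0.053, 0.999, 0.0]
contact_force: [-1.0, 0.2, -2.1]
grip_width: 0.0317
gripper_force: 20.0
t 45.98 tcp [0.622  0.0856 0.1611] th -3.035 pan [0.01   0.0748] shift cm [-0.22  0.02  6.11] turn -0.004
grip 0.0317 20.0 F [-1.   0.2 -2.1] j [ 0.01  0.29  1.59 -0.    1.27 -1.67]
t 45.98 tcp [0.622  0.0856 0.1611] th -3.035 pan [0.01   0.0748] shift cm [-0.23  0.02  8.11] turn None
grip 0.0317 20.0 F [-1.   0.2 -2.1] j [ 0.01  0.29  1.59 -0.    1.27 -1.67]
top -80:- -70:- -60:- -50:- -40:- -30:- -20:- -10:- -0:- 10:- 20:- 30:- 40:- 50:- 60:- 70:- 80:-
side -80:- -70:- -60:- -50:- -40:- -30:- -20:- -10:- -0:- 10:- 20:- 30:- 40:- 50:- 60:- 70:- 80:96
wrist -80:97 -70:49 -60:48 -50:48 -40:59 -30:- -20:- -10:- -0:- 10:- 20:- 30:- 40:- 50:- 60:- 70:- 80:-
```

```bash
python3 -m jog '[[[0,0,1.5,0,2.5],[0,0,2,0,2.5],[0,0,2,0,2.5],[0,0,1,0,2.5],[0,0,0.5,0,2.5],[0,0,0,0,2.5],[0,0,0,0,2.5],[0,0,0,0,2.5]]]'
python3 -m jog '[[[0,0,0.2,0,2.5],[0,0,0.2,0,2.5],[0,0,0.2,0,2.5],[0,0,0.2,0,2.5],[0,0,0,0,2.5],[0,0,0,0,2.5],[0,0,0,0,2.5],[0,0,0,0,2.5]]]'
python3 pan.py .075
```

```text
t: 46.8
tcp_pos: [0.6242, 0.0849, 0.0951]
ee_rot: [0.001, -0.054, 0.999, -0.0]
contact_force: [-3.6, -2.1, 6.1]
grip_width: 0.0316
gripper_force: 20.0
t: 47.47
tcp_pos: [0.6269, 0.0851, 0.0918]
ee_rot: [0.004, -0.054, 0.999, -0.001]
contact_force: [-9.5, -1.6, 25.6]
grip_width: 0.0322
gripper_force: 20.0
t 47.47 tcp [0.6269 0.0851 0.0918] th -3.034 pan [0.0148 0.0737] shift cm [0.29 0.13 1.18] turn None
grip 0.0322 20.0 F [-9.5 -1.6 25.6] j [ 0.01  0.37  1.63 -0.    1.14 -1.67]
top -80:- -70:- -60:- -50:- -40:- -30:- -20:94 -10:92 -0:92 10:91 20:- 30:- 40:- 50:- 60:- 70:- 80:-
side -80:- -70:- -60:- -50:88 -40:91 -30:90 -20:91 -10:91 -0:91 10:91 20:90 30:- 40:- 50:90 60:90 70:90 80:89
wrist -80:97 -70:48 -60:47 -50:88 -40:91 -30:92 -20:91 -10:92 -0:91 10:92 20:92 30:- 40:91 50:91 60:91 70:- 80:-
```

Top at 0.091 along its whole length, so the log is seated on the tubes. Release it.

```bash

python3 -m jog '[[[0,0,-0.4,0,2.5],[0,0,0,0,2.5],[0,0,0,0,2.8],[0,0,0,0,3.2],[0,0,0,0,3.8],[0,0,0,0,4.2],[0,0,0,0,4.2],[0,0,-0.8,0,4.2]]]' 6
python3 -m jog '[[[0,0,-2,0,4.2],[0,0,-4,0,4.2],[0,0,-4,0,5],[0,0,-3,0,8.7],[0,0,0,0.125,8.7],[0,0,0,0.125,8.7],[0,0,0,0.125,8.7],[0,0,0,0.125,8.7]]]' 20
python3 pan.py .075; python3 look.py
python3 -c "
from h import *
go(.4491,.3586,.15,1.445)"
```

```text
t: 48.28
tcp_pos: [0.6214, 0.0855, 0.0941]
ee_rot: [-0.002, -0.054, 0.999, 0.0]
contact_force: [-0.0, 1.3, -0.9]
grip_width: 0.0413
gripper_force: 0.0
t: 48.95
tcp_pos: [0.6231, 0.0856, 0.2269]
ee_rot: [0.0, 0.198, 0.98, 0.0]
contact_force: [-0.4, -0.1, -1.2]
grip_width: 0.0738
gripper_force: 0.0
t 48.95 tcp [0.6231 0.0856 0.2269] th 2.744 pan [0.0111 0.0747] shift cm [-0.06  0.07 14.69] turn None
grip 0.0738 0.0 F [-0.4 -0.1 -1.2] j [ 0.01  0.24  1.53  0.    1.38 -1.16]
top -80:- -70:- -60:- -50:- -40:- -30:- -20:- -10:- -0:- 10:- 20:- 30:- 40:- 50:- 60:- 70:- 80:-
side -80:- -70:- -60:- -50:88 -40:90 -30:91 -20:90 -10:91 -0:90 10:91 20:91 30:91 40:91 50:91 60:91 70:91 80:98
wrist -80:98 -70:57 -60:48 -50:89 -40:91 -30:92 -20:92 -10:92 -0:92 10:92 20:92 30:92 40:92 50:92 60:92 70:92 80:99
338 [ 753.4 -415.5] LxW 161 54 axis 1.316 z 0.06
203 [ 782.3 -424.4] LxW 124 23 axis 1.492 z 0.06
478 [776. -93.] LxW 259 5 axis 1.491 z 0.06
204 [759.6 385. ] LxW 122 5 axis 1.631 z 0.06
458 [ 663.  -426.7] LxW 159 44 axis 1.305 z 0.024
273 [654.2 419.2] LxW 164 27 axis 1.74 z 0.031
361 [450.7 369.7] LxW 102 33 axis 1.443 z 0.037
66 [ 388.1 -235.2] LxW 62 21 axis 3.065 z 0.06
90 [ 388.2 -276.5] LxW 61 28 axis 0.098 z 0.06
383 [344.7  14.7] LxW 93 86 axis 1.577 z 0.052
t 49.15 tcp [0.623  0.0856 0.2264] th 2.754 pan [0.0111 0.0746] shift cm [26.42 18.7   7.64] turn 1.309
grip 0.0845 0.0 F [ 0.3 -0.2 -0.1] j [ 0.01  0.24  1.53  0.    1.38 -1.17]
```

Log 2 is placed. Now the left log, near the can.

```bash

python3 -m jog '[[[0,0,0,0.125,8.7],[0,0,0,0.125,8.7],[0,0,0,0.125,8.7],[0,0,0,0.125,8.7],[0,0,0,0.125,8.7],[0,0,0,0.125,8.7],[0,0,0,0.125,8.7],[0,0,0,0.125,8.7]]]' 20
python3 -m jog '[[[0,0,0,0.12,8.7],[0,0,0,0.12,8.7],[0,0,0,0.069,8.7],[0,0,0,0,8.7],[0,0,0,0,8.7],[0,0,0,0,8.7],[0,0,0,0,8.7],[0,0,0,0,8.7]]]' 20
python3 -c "
from h import *
go(.4491,.3590,.2,1.445)"
```

```text
t: 49.82
tcp_pos: [0.623, 0.0856, 0.2262]
ee_rot: [-0.0, 0.642, 0.767, -0.0]
contact_force: [0.5, -0.3, -0.3]
grip_width: 0.0872
gripper_force: 0.0
t: 50.48
tcp_pos: [0.6231, 0.0855, 0.2263]
ee_rot: [0.0, 0.751, 0.66, -0.0]
contact_force: [0.2, -0.2, 0.3]
grip_width: 0.0872
gripper_force: 0.0
t 50.48 tcp [0.6231 0.0855 0.2263] th 1.442 pan [0.0111 0.0746] shift cm [ 24.89 -20.76   2.63] turn -0.003
grip 0.0872 0.0 F [ 0.2 -0.2  0.3] j [ 0.01  0.24  1.53 -0.    1.38  0.14]
```

```bash

python3 -m jog '[[[3.1,-2.6,0,0,8.7],[3.1,-2.6,0,0,8.7],[3.1,-2.6,0,0,8.7],[3.1,-2.6,0,0,8.7],[3.1,-2.6,0,0,8.7],[3.1,-2.6,0,0,8.7],[3.1,-2.6,0,0,8.7],[3.1,-2.6,0,0,8.7]]]' 
python3 -m jog '[[[0,0,2,0,8.7],[0,0,3,0,8.7],[0,0,2,0,8.7],[0,0,0,0,8.7],[0,0,0,0,8.7],[0,0,0,0,8.7],[0,0,0,0,8.7],[0,0,0,0,8.7]]]' 
python3 - <<'E'
from h import *
f,P=cloud('wrist');p=P.reshape(-1,3)
m=(np.hypot(p[:,0]-.449,p[:,1]-.36)<.09)&(p[:,2]>.018)&(p[:,2]<.037); r=cv2.minAreaRect((p[m][:,:2]*1000).astype(np.float32)); print(m.sum(),np.round(r[0],1),np.round(r[1],1),r[2])
m=(np.hypot(p[:,0]-.376,p[:,1]-.27)<.06)&(p[:,2]>.075)&(p[:,2]<.1);print(m.sum())
if m.sum()>30:print(cv2.minEnclosingCircle((p[m][:,:2]*1000).astype(np.float32)))
c=cams.capture('wrist');print('cam-tcp',c['position']-arm.state()['tcp_pos'])
go(.4491,.3590,.02,1.445)
E
python3 look.py
```

```text
t: 51.15
tcp_pos: [0.4477, 0.3598, 0.2266]
ee_rot: [0.0, 0.751, 0.66, 0.0]
contact_force: [1.0, 1.2, 1.0]
grip_width: 0.0871
gripper_force: 0.0
t: 51.82
tcp_pos: [0.4503, 0.3589, 0.1583]
ee_rot: [0.0, 0.752, 0.66, 0.002]
contact_force: [0.0, 0.0, -0.0]
grip_width: 0.0869
gripper_force: 0.0
4647 [443.2 347. ] [151.2  71.9] 60.950843811035156
1912
((378.0055236816406, 272.1999816894531), 29.20771598815918)
cam-tcp [0.01092996 0.07878824 0.14939392]
t 51.92 tcp [0.4499 0.3587 0.1577] th 1.44 pan [-0.1311  0.3651] shift cm [ 0.   -0.11 13.77] turn -0.005
grip 0.0868 0.0 F [-0.3  0.3 -0.8] j [0.54 0.17 1.74 0.   1.23 0.67]
335 [ 754.2 -415.1] LxW 161 53 axis 1.317 z 0.06
211 [ 781.9 -424.7] LxW 122 22 axis 1.499 z 0.06
635 [766.8 275.6] LxW 341 24 axis 1.695 z 0.06
479 [776.3 -93.2] LxW 259 5 axis 1.497 z 0.06
458 [ 661.8 -426.8] LxW 160 43 axis 1.333 z 0.026
308 [655.2 412.3] LxW 175 26 axis 1.752 z 0.032
19 [457.2 418. ] LxW 27 7 axis 2.992 z 0.035
407 [448.1 349.7] LxW 110 33 axis 1.444 z 0.036
70 [ 384.2 -236.7] LxW 65 25 axis 0.105 z 0.059
94 [ 388.3 -276.2] LxW 61 27 axis 0.118 z 0.06
80 [375.1 252.4] LxW 59 21 axis 3.058 z 0.06
382 [344.7  14.8] LxW 93 86 axis 1.571 z 0.051
```

```bash
python3 -m jog '[[[0,-0.1,3,0,8.7],[0,0,4,0,8.7],[0,0,3.5,0,8.7],[0,0,2,0,8.7],[0,0,1.2,0,8.7],[0,0,0,0,8.7],[0,0,0,0,2.5],[0,0,0,0,2.5]]]' 20
python3 -m jog '[[[0,0,0,0,2.5],[0,0,0,0,2.5],[0,0,0,0,2.5],[0,0,0,0,2.5],[0,0,0,0,2.5],[0,0,0,0,2.5],[0,0,-1,0,2.5],[0,0,-2,0,2.5]]]' 20
python3 -m jog '[[[0,0,-3,0,2.5],[0,0,-4,0,2.5],[0,0,-4,0,2.5],[0,0,-4,0,2.5],[0,0,-2,0.12,2.5],[0,0,0,0.12,2.5],[0,0,0,0.12,2.5],[0,0,0,0.12,2.5]]]' 20
python3 -m jog '[[[0,0,0,0.12,2.5],[0,0,0,0.12,2.5],[0,0,0,0.12,2.5],[0,0,0,0.12,2.5],[0,0,0,0.12,2.5],[0,0,0,0.12,2.5],[0,0,0,0.12,2.5],[0,0,0,0.01,2.5]]]' 20
python3 -c "
from h import *
go(*f2w(.016,.018),.15,.11)"
```

```text
t: 52.63
tcp_pos: [0.4496, 0.3595, 0.0213]
ee_rot: [0.0, 0.752, 0.66, 0.002]
contact_force: [0.4, 0.4, 0.7]
grip_width: 0.0798
gripper_force: 0.0
t: 53.3
tcp_pos: [0.4457, 0.3571, 0.047]
ee_rot: [-0.001, 0.752, 0.66, -0.003]
contact_force: [0.3, -0.1, -2.8]
grip_width: 0.0318
gripper_force: 20.0
t: 53.97
tcp_pos: [0.4479, 0.3585, 0.2204]
ee_rot: [-0.0, 0.888, 0.46, 0.0]
contact_force: [-0.4, 0.2, -3.1]
grip_width: 0.032
gripper_force: 20.0
t: 54.63
tcp_pos: [0.4476, 0.3583, 0.2193]
ee_rot: [0.0, 0.999, 0.053, -0.0]
contact_force: [1.7, -0.4, -3.3]
grip_width: 0.032
gripper_force: 20.0
t 54.63 tcp [0.4476 0.3583 0.2193] th 0.106 pan [-0.1334  0.365 ] shift cm [15.07 34.64  6.93] turn -0.004
grip 0.032 20.0 F [ 1.7 -0.4 -3.3] j [ 0.54  0.11  1.68 -0.    1.35  2.  ]
```

```bash
python3 -m jog '[[[0.7,1.5,0,0,2.5],[1.6,3.7,0,0,2.5],[1.6,3.7,0,0,2.5],[1.6,3.7,0,0,2.5],[1.6,3.7,0,0,2.5],[1.6,3.7,0,0,2.5],[1.6,3.7,0,0,2.5],[1.6,3.7,0,0,2.5]]]' 
python3 - <<'E'
from h import *
f,P=cloud('top');q=w2f(P.reshape(-1,3).T);z=P[...,2].ravel()
for x in np.arange(-.07,.081,.01):
  print(round(x*1000),*[(lambda m: round(z[m].max()*1000) if m.sum()>0 else '-')((abs(q[0]-x)<.005)&(abs(q[1]-y)<.004)&(z<.13)) for y in np.arange(-.036,.05,.008)])
go(*f2w(.016,.018),.15,.11)
E
```

```text
t: 55.3
tcp_pos: [0.5969, 0.0975, 0.2194]
ee_rot: [-0.0, 0.998, 0.057, -0.0]
contact_force: [0.5, 1.2, -2.1]
grip_width: 0.0315
gripper_force: 20.0
-70 49 59 61 60 66 70 67 59 50 50 63
-60 50 68 70 68 56 69 71 71 50 50 49
-50 49 66 68 66 51 67 72 71 61 48 51
-40 62 65 61 63 61 61 63 65 62 62 62
-30 63 63 71 79 72 60 60 61 62 60 64
-20 58 67 77 79 80 60 49 48 48 49 51
-10 66 73 72 72 60 63 50 49 51 48 50
0 67 70 65 59 63 61 49 52 48 49 51
10 47 49 49 50 61 60 - 51 50 48 49
20 49 49 50 49 - - - - - 48 50
30 62 62 61 62 62 - - - - 47 47
40 60 64 62 63 63 - - - - 62 57
50 53 49 48 49 44 - - - - 48 49
60 48 52 50 49 51 - - - - 48 49
70 48 50 51 48 49 - - - - 49 51
80 99 100 100 100 101 - - - - 100 102
t 55.35 tcp [0.6004 0.0904 0.2196] th 0.11 pan [-0.0109  0.0819] shift cm [2.67 6.35 7.  ] turn -0.0
grip 0.0317 20.0 F [ 1.8 -5.5 -2. ] j [ 0.02  0.19  1.6  -0.01  1.35  1.48]
```

```bash
python3 -m jog '[[[1.3,3,0,0,2.5],[1.3,3,0,0,2.5],[0,0.25,2,0,2.5],[0,0,2,0,2.5],[0,0,2,0,2.5],[0,0,2,0,2.5],[0,0,2,0,2.5],[0,0,0,0,2.5]]]' 
python3 -c "
from h import *
go(*f2w(.015,.019),.1,.11)"
```

```text
t: 56.02
tcp_pos: [0.6256, 0.0405, 0.1141]
ee_rot: [-0.001, 0.998, 0.057, -0.005]
contact_force: [-0.8, 0.6, -3.1]
grip_width: 0.0319
gripper_force: 20.0
t 56.02 tcp [0.6256 0.0405 0.1141] th 0.114 pan [0.0086 0.0295] shift cm [0.64 1.06 1.4 ] turn 0.004
grip 0.0319 20.0 F [-0.8  0.6 -3.1] j [-0.06  0.34  1.62 -0.    1.19  1.4 ]
```

```bash
python3 -m jog '[[[0,0,0,0,2.5],[0,0,0,0,2.5],[0,0,0,0,2.5],[0,0,0,0,2.5],[0,0,0,0,2.5],[0,0,0,0,2.5],[0,0,0,0,2.5],[0,0,0,0,2.5]]]'
python3 -c "
from h import *
go(*f2w(.015,.019),.1,.11)"
```

```text
t: 56.68
tcp_pos: [0.6294, 0.0401, 0.1195]
ee_rot: [0.0, 0.998, 0.055, 0.0]
contact_force: [-0.4, 0.4, -2.5]
grip_width: 0.032
gripper_force: 20.0
t 56.68 tcp [0.6294 0.0401 0.1195] th 0.111 pan [0.0124 0.0288] shift cm [0.26 0.98 1.95] turn 0.001
grip 0.032 20.0 F [-0.4  0.4 -2.5] j [-0.06  0.34  1.61 -0.    1.19  1.4 ]
```

```bash
python3 -m jog '[[[0.25,1,0,0,2.5],[0,0,0.7,0,2.5],[0,0,0.7,0,2.5],[0,0,0.5,0,2.5],[0,0,0.3,0,2.5],[0,0,0,0,2.5],[0,0,0,0,2.5],[0,0,0,0,2.5]]]'
python3 -m jog '[[[0,0,0.3,0,2.5],[0,0,0.2,0,2.5],[0,0,0.2,0,2.5],[0,0,0,0,2.5],[0,0,0,0,2.5],[0,0,0,0,2.5],[0,0,0,0,2.5],[0,0,0,0,2.5]]]' 15
python3 pan.py .019
```

```text
t: 57.35
tcp_pos: [0.6332, 0.0307, 0.0975]
ee_rot: [0.0, 0.998, 0.055, 0.0]
contact_force: [2.6, 0.3, -0.6]
grip_width: 0.0319
gripper_force: 20.0
t: 58.02
tcp_pos: [0.6342, 0.0308, 0.0937]
ee_rot: [0.0, 0.998, 0.055, 0.001]
contact_force: [-5.0, 2.3, 15.4]
grip_width: 0.0321
gripper_force: 15.0
t 58.02 tcp [0.6342 0.0308 0.0937] th 0.111 pan [0.0161 0.019 ] shift cm [-0.41 -0.    1.37] turn None
grip 0.0321 15.0 F [-5.   2.3 15.4] j [-0.08  0.37  1.62  0.    1.15  1.38]
top -80:- -70:- -60:- -50:- -40:- -30:- -20:96 -10:95 -0:96 10:93 20:- 30:- 40:- 50:- 60:- 70:- 80:-
side -80:- -70:- -60:- -50:84 -40:95 -30:94 -20:94 -10:94 -0:93 10:92 20:92 30:- 40:- 50:89 60:89 70:89 80:93
wrist -80:- -70:- -60:- -50:- -40:- -30:95 -20:95 -10:95 -0:- 10:93 20:93 30:92 40:91 50:90 60:90 70:89 80:99
```

The log is seated (top 95 mm at the front, 89 mm at the back). Release it.

```bash

python3 -m jog '[[[0,0,-0.2,0,2.5],[0,0,0,0,2.5],[0,0,0,0,2.8],[0,0,0,0,3.2],[0,0,0,0,3.6],[0,0,0,0,4],[0,0,0,0,4],[0,0,-0.8,0,4]]]' 6
python3 -m jog '[[[0,0,-2,0,4],[0,0,-3,0,4],[0,0,-4,0,5],[0,0,-3,0,6],[-2.5,0,0,0,6],[-4,2,0,0,6],[-4,2,0,0,6],[-2,2,0,0,6]]]' 15
python3 pan.py .019; python3 - <<'E'
from h import *
f,P=cloud('wrist');f2,P2=cloud('side');Pm=np.concatenate([P.reshape(-1,3),P2.reshape(-1,3)])
q=w2f(Pm.T);z=Pm[:,2]
m=(abs(q[0])<.082)&(abs(q[1])<.116)&(z>.083)&(z<.11)
img=np.zeros((170,240),np.uint8); img[((q[0][m]+.085)*1000).astype(int),((q[1][m]+.12)*1000).astype(int)]=1
img=cv2.morphologyEx(img,cv2.MORPH_CLOSE,np.ones((4,4)))
n,l,st,_=cv2.connectedComponentsWithStats(img)
for k in range(1,n):
  if st[k,4]>200:
    v,u=np.where(l==k); r=cv2.minAreaRect(np.stack([v-85,u-120],1).astype(np.float32)); print("log pan mm",np.round(r[0]),np.round(r[1]),round(r[2],1))
m=(np.hypot(Pm[:,0]-.4855,Pm[:,1]+.0601)<.04)&(z>.122)&(z<.142)
print("knob",m.sum(),cv2.minAreaRect((Pm[m][:,:2]*1000).astype(np.float32)))
go(.4855,-.0601,.2,.11)
E
```

```text
t: 58.83
tcp_pos: [0.6308, 0.0304, 0.0977]
ee_rot: [-0.0, 0.998, 0.055, -0.003]
contact_force: [-1.3, 0.3, -0.7]
grip_width: 0.0393
gripper_force: 0.0
t: 59.5
tcp_pos: [0.5171, -0.0397, 0.2201]
ee_rot: [-0.0, 0.998, 0.056, -0.001]
contact_force: [0.9, -0.7, -0.4]
grip_width: 0.0593
gripper_force: 0.0
t 59.5 tcp [ 0.5171 -0.0397  0.2201] th 0.112 pan [-0.108  -0.0382] shift cm [12.05 -5.69 13.98] turn None
grip 0.0593 0.0 F [ 0.9 -0.7 -0.4] j [-0.23 -0.02  1.82 -0.    1.35  1.23]
top -80:- -70:- -60:- -50:- -40:- -30:- -20:- -10:- -0:- 10:- 20:- 30:- 40:- 50:- 60:- 70:- 80:-
side -80:- -70:- -60:- -50:85 -40:95 -30:96 -20:95 -10:94 -0:93 10:93 20:91 30:91 40:90 50:90 60:89 70:88 80:97
wrist -80:98 -70:65 -60:67 -50:69 -40:97 -30:97 -20:96 -10:95 -0:95 10:94 20:93 30:92 40:92 50:91 60:90 70:89 80:88
log pan mm [ 16. -76.] [131.  37.] 0.6
log pan mm [16. 76.] [133.  38.] 1.5
log pan mm [18. 20.] [ 37. 129.] 88.0
knob 1051 ((485.5723876953125, -59.2519416809082), (55.80930709838867, 17.05777359008789), 7.665645122528076)
t 59.75 tcp [ 0.5209 -0.0396  0.2208] th 0.11 pan [-0.1042 -0.0386] shift cm [-3.75  1.65  2.08] turn 0.0
grip 0.0599 0.0 F [ 0.  -0.1  0.3] j [-0.23 -0.01  1.81  0.    1.35  1.23]
```

All three logs lie in place, aligned within 2° and released. Now the knob.

```bash

python3 -m jog '[[[-1.9,0.8,0,0,4],[-1.85,0.8,0,0,4],[0,0,2,0,4],[0,0,2,0,4],[0,0,1,0,4],[0,0,0,0,4],[0,0,0,0,4],[0,0,0,0,4]]]' 40
python3 -c "
from h import *
go(.4855,-.0598,.130,.11)"
```

```text
t: 60.42
tcp_pos: [0.4859, -0.0595, 0.1712]
ee_rot: [0.0, 0.998, 0.056, 0.0]
contact_force: [-0.0, 0.3, 0.2]
grip_width: 0.0399
gripper_force: 0.0
t 60.42 tcp [ 0.4859 -0.0595  0.1712] th 0.112 pan [-0.1411 -0.0545] shift cm [-0.05  0.02  4.12] turn 0.002
grip 0.0399 0.0 F [-0.   0.3  0.2] j [-0.28 -0.05  1.94  0.    1.25  1.18]
```

```bash

python3 -m jog '[[[0,0,2,0,4],[0,0,1.5,0,4],[0,0,0.6,0,4],[0,0,0,0,4],[0,0,0,0,1],[0,0,0,0,1],[0,0,0,0,1],[0,0,0,0,1]]]' 40
python3 -m jog '[[[0,0,0,0,1],[0,0,0,0,1],[0,0,0,0,1],[0,0,0,-0.1,1],[0,0,0,-0.1,1],[0,0,0,-0.1,1],[0,0,0,-0.1,1],[0,0,0,-0.1,1]]]' 40
python3 -m jog '[[[0,0,0,-0.1,1],[0,0,0,-0.1,1],[0,0,0,-0.1,1],[0,0,0,-0.1,1],[0,0,0,-0.1,1],[0,0,0,-0.1,1],[0,0,0,-0.1,1],[0,0,0,-0.1,1]]]' 40
python3 -m jog '[[[0,0,0,0,1],[0,0,0,0,1],[0,0,0,0,1],[0,0,0,0,1],[0,0,0,0,1],[0,0,0,0,1],[0,0,0,0,1],[0,0,0,0,1]]]' 40
python3 -c "
from h import *
go(.4855,-.0598,.130,.11);print(arm.state()['moment'])
f,P=cloud('side');f2,P2=cloud('wrist')
cv2.imwrite('pics/k.png',np.hstack([cv2.resize(f[150:230,300:400],(400,320)),cv2.resize(f2,(400,320))]))"
```

```text
t: 61.08
tcp_pos: [0.4857, -0.0599, 0.1303]
ee_rot: [0.0, 0.998, 0.055, 0.001]
contact_force: [-0.1, 0.0, -0.1]
grip_width: 0.0207
gripper_force: 0.0
t: 61.75
tcp_pos: [0.4855, -0.0606, 0.13]
ee_rot: [0.001, 0.953, 0.303, 0.0]
contact_force: [-0.1, -3.7, 2.3]
grip_width: 0.0137
gripper_force: 40.0
t: 62.42
tcp_pos: [0.485, -0.0602, 0.13]
ee_rot: [0.0, 0.76, 0.65, -0.0]
contact_force: [-1.6, -2.4, 5.2]
grip_width: 0.0141
gripper_force: 40.0
t: 63.08
tcp_pos: [0.485, -0.0602, 0.13]
ee_rot: [0.0, 0.762, 0.647, -0.0]
contact_force: [-3.9, -2.6, 4.3]
grip_width: 0.0139
gripper_force: 40.0
t 63.08 tcp [ 0.485  -0.0602  0.13  ] th 1.408 pan [-0.1422 -0.0551] shift cm [0.05 0.04 0.  ] turn 1.298
grip 0.0139 40.0 F [-3.9 -2.6  4.3] j [-0.28 -0.    1.98 -0.    1.17 -0.12]
[-0.66043187  0.58682337  0.1596817 ]
```

```bash

python3 -m jog '[[[0,0,0,0.1,1],[0,0,0,0.1,1],[0,0,0,0.1,1],[0,0,0,0.1,1],[0,0,0,0.1,1],[0,0,0,0.1,1],[0,0,0,0.1,1],[0,0,0,0.1,1]]]' 40
python3 -m jog '[[[0,0,0,0.1,1],[0,0,0,0.1,1],[0,0,0,0.1,1],[0,0,0,0.1,1],[0,0,0,0.1,1],[0,0,0,0.02,1],[0,0,0,0,1],[0,0,0,0,1]]]' 40
python3 -c "
from h import *
go(.4855,-.0598,.130,.11);print(arm.state()['moment'])"
python3 -m jog '[[[0,0,0,0,1],[0,0,0,0,1],[0,0,0,0,4],[0,0,0,0,4],[0,0,0,0,4],[0,0,0,0,4],[0,0,0,0,4],[0,0,-1,0,4]]]' 10
python3 -m jog '[[[0,0,-3,0,4],[0,0,-4,0,4],[0,0,-4,0,4],[-3,0,-1,0,4],[-4,3,0,0,4],[0,4,0,0,4],[0,4,0,0,4],[0,4,0,0,4]]]' 10
python3 - <<'E'
from h import *
f,P=cloud('top');z=P[...,2]
go(.4855,-.0598,.130,.11)
m=(np.hypot(P[...,0]-.4855,P[...,1]+.0601)<.04)&(z>.118)&(z<.15); r=cv2.minAreaRect((P[m][:,:2]*1000).astype(np.float32));print("knob",m.sum(),r)
m=(np.hypot(P[...,0]-.384,P[...,1]+.256)<.05)&(z>.07)&(z<.1); print("tin",m.sum(),cv2.minEnclosingCircle((P[m][:,:2]*1000).astype(np.float32)),z[m].max())
m=(np.hypot(P[...,0]-.377,P[...,1]-.271)<.05)&(z>.07)&(z<.1); print("jar",m.sum(),P[m].mean(0))
cv2.imwrite('pics/end.png',np.vstack([cv2.resize(f[110:290,180:460],(650,418))]))
E
```

```text
t: 63.85
tcp_pos: [0.4855, -0.0605, 0.13]
ee_rot: [0.001, 0.955, 0.297, 0.0]
contact_force: [-0.0, -4.7, 2.9]
grip_width: 0.0137
gripper_force: 40.0
t: 64.52
tcp_pos: [0.4856, -0.0609, 0.13]
ee_rot: [0.001, 0.999, 0.045, 0.001]
contact_force: [-0.2, -5.8, 3.4]
grip_width: 0.0137
gripper_force: 40.3
t 64.52 tcp [ 0.4856 -0.0609  0.13  ] th 0.089 pan [-0.1416 -0.0559] shift cm [-0.   -0.11  0.  ] turn -0.021
grip 0.0137 40.3 F [-0.2 -5.8  3.4] j [-0.28 -0.    1.98 -0.    1.16  1.2 ]
[-0.99784476  0.00251935  0.57453322]
t: 65.18
tcp_pos: [0.4834, -0.0591, 0.1375]
ee_rot: [-0.001, 0.999, 0.045, -0.002]
contact_force: [-0.7, -0.4, 0.0]
grip_width: 0.0388
gripper_force: 0.0
t: 65.85
tcp_pos: [0.4348, -0.2111, 0.261]
ee_rot: [0.001, 0.999, 0.046, 0.001]
contact_force: [1.7, 1.0, 1.1]
grip_width: 0.0399
gripper_force: 0.0
t 65.9 tcp [ 0.435  -0.2179  0.2607] th 0.088 pan [-0.2092 -0.2063] shift cm [  6.39 -15.39  12.98] turn -0.022
grip 0.0404 0.0 F [-2.9 -5.1  0.4] j [-0.62 -0.14  1.85 -0.    1.42  0.86]
knob 108 ((485.35357666015625, -60.217979431152344), (52.74882888793945, 14.04243278503418), 6.141324043273926)
tin 74 ((383.7862243652344, -260.2193298339844), 33.50765609741211) 0.08888642728845064
jar 378 [0.37699528 0.27017029 0.08394632]
```

View pics/end.png

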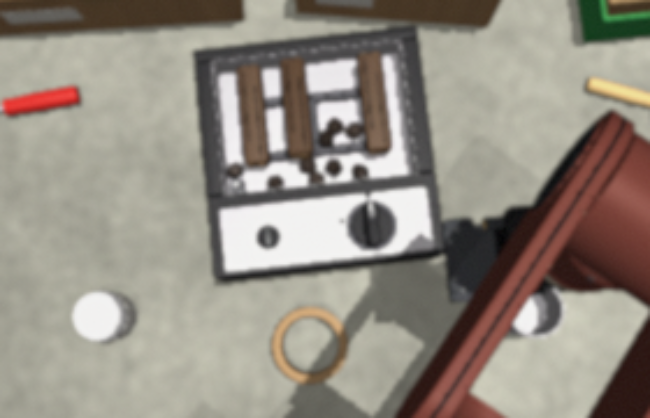

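Final view: three logs (255,115), (297,108) and (373,103) in the pan over the stones, all nine stones still inside. The knob is back at off (370,225), the tin is upright at (535,312), and the can is unmoved at (100,317).

```bash
python3 -m jog '[[[0,0,0,0,4],[0,0,0,0,4],[0,0,0,0,4],[0,0,0,0,4],[0,0,0,0,4],[0,0,0,0,4],[0,0,0,0,4],[0,0,0,0,4]]]'; python3 -c "
from bench import arm
print(arm.close_job())"
```

```text
t: 66.57
tcp_pos: [0.4352, -0.2094, 0.2594]
ee_rot: [0.0, 0.999, 0.046, 0.0]
contact_force: [0.1, 0.2, 0.2]
grip_width: 0.0402
gripper_force: 0.0
the job is handed in; nothing more can be done
None
```

The job is handed in at 66.6 s (no verdict came back): all nine stones and the three logs are in the pan, the knob went to ignition and back to off, and the empty tin stands upright on the table. By the last camera views, the sealed can, screwdriver and brush were not disturbed.

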